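Fit the bushings to a vial rack and load the vials

TASK

Press every brass bushing into a bore of the aluminium rack, plug down, until it is fully home with its flange flat against the rack. Once all the bushings are home, stand each of the three sample vials from the front of the worktop in a bushing of its own, right down in the pocket. Leave the scoop at the right and the timer behind the rack where they are.

Things in the scene. Friction and masses are not known exactly. Their poses are not given: they have to be found in the camera images.
- rack: Aluminium vial rack screwed to the worktop: a bar 84 mm (its x) by 330 mm (its y) by 36 mm high with four equal upright bores in a row along y, at y = -120, -40, 40 and 120 mm. Origin at the centre of its underside, z up.
- bore0 (a point): Centre of the mouth of a bore of the rack, in the plane of the rack's top face; axes as the rack's, z up and out of the bore. Bore diameter 56 mm. A black stiff-moving backing disc waits 14 mm down: a bushing let in by its own weight stops on it with its flange 10 mm above the rack, and about 12 N downward is needed to slide disc and bushing on; they stay where they are pushed, and at 24 mm depth the flange meets the rack's top face.
- bore1 (a point): Centre of the mouth of a bore of the rack, in the plane of the rack's top face; axes as the rack's, z up and out of the bore. Bore diameter 56 mm. A black stiff-moving backing disc waits 14 mm down: a bushing let in by its own weight stops on it with its flange 10 mm above the rack, and about 12 N downward is needed to slide disc and bushing on; they stay where they are pushed, and at 24 mm depth the flange meets the rack's top face.
- bore2 (a point): Centre of the mouth of a bore of the rack, in the plane of the rack's top face; axes as the rack's, z up and out of the bore. Bore diameter 56 mm. A black stiff-moving backing disc waits 14 mm down: a bushing let in by its own weight stops on it with its flange 10 mm above the rack, and about 12 N downward is needed to slide disc and bushing on; they stay where they are pushed, and at 24 mm depth the flange meets the rack's top face.
- bore3 (a point): Centre of the mouth of a bore of the rack, in the plane of the rack's top face; axes as the rack's, z up and out of the bore. Bore diameter 56 mm. A black stiff-moving backing disc waits 14 mm down: a bushing let in by its own weight stops on it with its flange 10 mm above the rack, and about 12 N downward is needed to slide disc and bushing on; they stay where they are pushed, and at 24 mm depth the flange meets the rack's top face.
- bushing0: Brass flanged bushing, round, 53 mm tall, 0.1 to 0.21 kg, standing on its plug; origin at the centre of its underside, z up along its axis. From the bottom: solid plug 53.5 mm diameter and 24 mm long with a tapered foot, flange 66 mm diameter from 24 to 31 mm height, neck 46 mm diameter from 31 to 53 mm height (grip here). In the neck is a pocket for a vial, 36 mm wide and 29 mm deep. Some starts lack one (None).
- bushing1: Brass flanged bushing, round, 53 mm tall, 0.1 to 0.21 kg, standing on its plug; origin at the centre of its underside, z up along its axis. From the bottom: solid plug 53.5 mm diameter and 24 mm long with a tapered foot, flange 66 mm diameter from 24 to 31 mm height, neck 46 mm diameter from 31 to 53 mm height (grip here). In the neck is a pocket for a vial, 36 mm wide and 29 mm deep. Some starts lack one (None).
- bushing2: Brass flanged bushing, round, 53 mm tall, 0.1 to 0.21 kg, standing on its plug; origin at the centre of its underside, z up along its axis. From the bottom: solid plug 53.5 mm diameter and 24 mm long with a tapered foot, flange 66 mm diameter from 24 to 31 mm height, neck 46 mm diameter from 31 to 53 mm height (grip here). In the neck is a pocket for a vial, 36 mm wide and 29 mm deep. Some starts lack one (None).
- bushing3: Brass flanged bushing, round, 53 mm tall, 0.1 to 0.21 kg, standing on its plug; origin at the centre of its underside, z up along its axis. From the bottom: solid plug 53.5 mm diameter and 24 mm long with a tapered foot, flange 66 mm diameter from 24 to 31 mm height, neck 46 mm diameter from 31 to 53 mm height (grip here). In the neck is a pocket for a vial, 36 mm wide and 29 mm deep. Some starts lack one (None).
- vial0: Screw-cap sample vial, round, 32 mm diameter, 72 mm tall, 0.04 to 0.08 kg, standing upright; origin at the centre of its underside, z up to the cap. Any vial fits any bushing's pocket; when seated its underside is level with the rack's top face and 43 mm of it stands out of the neck. It starts near the front edge of the worktop; other vials far back to the right belong to the room.
- vial1: Screw-cap sample vial, round, 32 mm diameter, 72 mm tall, 0.04 to 0.08 kg, standing upright; origin at the centre of its underside, z up to the cap. Any vial fits any bushing's pocket; when seated its underside is level with the rack's top face and 43 mm of it stands out of the neck. It starts near the front edge of the worktop; other vials far back to the right belong to the room.
- vial2: Screw-cap sample vial, round, 32 mm diameter, 72 mm tall, 0.04 to 0.08 kg, standing upright; origin at the centre of its underside, z up to the cap. Any vial fits any bushing's pocket; when seated its underside is level with the rack's top face and 43 mm of it stands out of the neck. It starts near the front edge of the worktop; other vials far back to the right belong to the room.
- scoop: Bystander: metal sample scoop with a wooden handle, 201 mm long, 48 mm wide, lying on the worktop at the right. Leave it alone.
- timer: Bystander: small white bench timer, 70 x 64 x 18 mm, lying close behind the rack (a second one farther back belongs to the room). Leave it alone.

How it is judged:
On the way, in this order (a step that is already met when the one before it is completed fails the run):
1. every bushing present is pressed home in a bore (((horizontal distance between bushing0 and bore0 below 0.004 m and z of bushing0 in the frame of bore0 below -0.0215 m and angle between bushing0's own z axis and vertical below 0.06 rad) or (horizontal distance between bushing0 and bore1 below 0.004 m and z of bushing0 in the frame of bore1 below -0.0215 m and angle between bushing0's own z axis and vertical below 0.06 rad) or (horizontal distance between bushing0 and bore2 below 0.004 m and z of bushing0 in the frame of bore2 below -0.0215 m and angle between bushing0's own z axis and vertical below 0.06 rad) or (horizontal distance between bushing0 and bore3 below 0.004 m and z of bushing0 in the frame of bore3 below -0.0215 m and angle between bushing0's own z axis and vertical below 0.06 rad)) and ((horizontal distance between bushing1 and bore0 below 0.004 m and z of bushing1 in the frame of bore0 below -0.0215 m and angle between bushing1's own z axis and vertical below 0.06 rad) or (horizontal distance between bushing1 and bore1 below 0.004 m and z of bushing1 in the frame of bore1 below -0.0215 m and angle between bushing1's own z axis and vertical below 0.06 rad) or (horizontal distance between bushing1 and bore2 below 0.004 m and z of bushing1 in the frame of bore2 below -0.0215 m and angle between bushing1's own z axis and vertical below 0.06 rad) or (horizontal distance between bushing1 and bore3 below 0.004 m and z of bushing1 in the frame of bore3 below -0.0215 m and angle between bushing1's own z axis and vertical below 0.06 rad)) and ((horizontal distance between bushing2 and bore0 below 0.004 m and z of bushing2 in the frame of bore0 below -0.0215 m and angle between bushing2's own z axis and vertical below 0.06 rad) or (horizontal distance between bushing2 and bore1 below 0.004 m and z of bushing2 in the frame of bore1 below -0.0215 m and angle between bushing2's own z axis and vertical below 0.06 rad) or (horizontal distance between bushing2 and bore2 below 0.004 m and z of bushing2 in the frame of bore2 below -0.0215 m and angle between bushing2's own z axis and vertical below 0.06 rad) or (horizontal distance between bushing2 and bore3 below 0.004 m and z of bushing2 in the frame of bore3 below -0.0215 m and angle between bushing2's own z axis and vertical below 0.06 rad)) and ((horizontal distance between bushing3 and bore0 below 0.004 m and z of bushing3 in the frame of bore0 below -0.0215 m and angle between bushing3's own z axis and vertical below 0.06 rad) or (horizontal distance between bushing3 and bore1 below 0.004 m and z of bushing3 in the frame of bore1 below -0.0215 m and angle between bushing3's own z axis and vertical below 0.06 rad) or (horizontal distance between bushing3 and bore2 below 0.004 m and z of bushing3 in the frame of bore2 below -0.0215 m and angle between bushing3's own z axis and vertical below 0.06 rad) or (horizontal distance between bushing3 and bore3 below 0.004 m and z of bushing3 in the frame of bore3 below -0.0215 m and angle between bushing3's own z axis and vertical below 0.06 rad))), for 0.2 s.
2. every vial present stands in a bushing's pocket (((horizontal distance between vial0 and bore0 below 0.007 m and z of vial0 in the frame of bore0 between -0.004 and 0.004 m and angle between vial0's own z axis and vertical below 0.2 rad) or (horizontal distance between vial0 and bore1 below 0.007 m and z of vial0 in the frame of bore1 between -0.004 and 0.004 m and angle between vial0's own z axis and vertical below 0.2 rad) or (horizontal distance between vial0 and bore2 below 0.007 m and z of vial0 in the frame of bore2 between -0.004 and 0.004 m and angle between vial0's own z axis and vertical below 0.2 rad) or (horizontal distance between vial0 and bore3 below 0.007 m and z of vial0 in the frame of bore3 between -0.004 and 0.004 m and angle between vial0's own z axis and vertical below 0.2 rad)) and ((horizontal distance between vial1 and bore0 below 0.007 m and z of vial1 in the frame of bore0 between -0.004 and 0.004 m and angle between vial1's own z axis and vertical below 0.2 rad) or (horizontal distance between vial1 and bore1 below 0.007 m and z of vial1 in the frame of bore1 between -0.004 and 0.004 m and angle between vial1's own z axis and vertical below 0.2 rad) or (horizontal distance between vial1 and bore2 below 0.007 m and z of vial1 in the frame of bore2 between -0.004 and 0.004 m and angle between vial1's own z axis and vertical below 0.2 rad) or (horizontal distance between vial1 and bore3 below 0.007 m and z of vial1 in the frame of bore3 between -0.004 and 0.004 m and angle between vial1's own z axis and vertical below 0.2 rad)) and ((horizontal distance between vial2 and bore0 below 0.007 m and z of vial2 in the frame of bore0 between -0.004 and 0.004 m and angle between vial2's own z axis and vertical below 0.2 rad) or (horizontal distance between vial2 and bore1 below 0.007 m and z of vial2 in the frame of bore1 between -0.004 and 0.004 m and angle between vial2's own z axis and vertical below 0.2 rad) or (horizontal distance between vial2 and bore2 below 0.007 m and z of vial2 in the frame of bore2 between -0.004 and 0.004 m and angle between vial2's own z axis and vertical below 0.2 rad) or (horizontal distance between vial2 and bore3 below 0.007 m and z of vial2 in the frame of bore3 between -0.004 and 0.004 m and angle between vial2's own z axis and vertical below 0.2 rad))), for 0.2 s.
At the end, for the whole second after the job is handed in: Every bushing is upright (0.06 rad), within 4 mm of a bore's centre, underside 21.5 mm or more below the rack's top face (24 is home); every vial is within 7 mm of a bore's axis, underside within 4 mm of the level of the top face, tilt under 0.2 rad; all at rest (all of step 1 and all of step 2 and linear speed of each of bushing0, bushing1, bushing2, bushing3, vial0, vial1, vial2 below 0.02 m/s); the robot touches nothing.
It fails at once if the scoop is pushed more than 5 cm away (distance of scoop from where it was at the start of the episode above 0.05 m).
It fails at once if the timer is pushed more than 5 cm away (distance of timer from where it was at the start of the episode above 0.05 m).
Of bushing0, bushing1, bushing2, bushing3 only 3 to 4 are there at a start; the rules pass over those that are not, and their reading is None.
At some moment in a run one of bushing0, bushing1, bushing2, bushing3 may be knocked a few centimetres aside while the robot is not near it.
It also fails if it takes over 200 s, if anything falls off the work surface, if the arm or the gripper's body presses on something with over 40 N, if the wrist force passes 120 N, or if a joint passes its speed limit or range.

ROBOT

A 6-joint arm with a two-finger parallel gripper is mounted at the origin on a cart in front of the work surface, level with it; the furniture and walls round the work are solid. World frame = base frame: x ahead of the robot, y to its left, z up, the work surface at z = 0. Lengths are in m, angles in rad, forces in N, time in s.
With the tool pointing down it reaches from about 0.325 to 0.775 m from the base axis. Payload 5.5 kg.
Tool frame: the origin (TCP) lies midway between the tips of the shut fingers; the grasp point (between the pads) lies 19 mm behind it; z points along the fingers, y is the line along which they close (so a half turn about z gives the same grasp; the last joint's range is limited). The gripper opens to 85 mm and grips with 20 to 120 N. Pads are 22 mm wide; open, the fingers measure 114 mm over their backs; the gripper's body (76 mm by 85 mm) begins 54 mm behind the grasp point. The pads swing forward as they close: fully open they stand 13 mm farther back than shut.
Start: joints at [1.052, 0.091, 1.231, -0, 1.82, -0.057], TCP at [0.267, 0.537, 0.231] pointing down, gripper open.
Joint ranges: [-2.87, 2.87], [-0.86, 2.18], [0.17, 2.46], [-1.51, 4.65], [0.06, 2.69], [-2.65, 2.65]. Speed limits (rad/s): [2.57, 2.57, 3.01, 3.14, 3.14, 3.14].

INTERFACE

Orientations are given as a rotation vector (axis times angle).
In Python, from cell import sense, viewer, ticket gives the robot as it stands. The module is installed in compiled form; this text tells all that it offers.
- The arm moves only by the tool carry_out, never from a script. Its arguments are lists of equal length, an entry for each row: "offset": the shift along the world's x, y, z in cm, a list of three; "rotation": the turn, a rotation vector about the world's x, y, z in rad, a list of three; "jaw": the opening in per cent of the stroke, from 0 (shut) to 100 (fully open). A call has 1 to 12 rows; each row shifts and turns the commanded pose from where the row before left it; what a row does not reach is not made up. A row lasts 1/12 s, in which the tool goes at most 41.7 mm and 7.16 degrees, less where a joint would pass 70% of its speed; a pose out of reach is approached as far as the arm can. A call with a gripper value outside its range is refused whole. The fingers move at their own pace and stop on an object; "grip_force" is the grip in N (left out, the last holds). Time passes only in rows, so rows that do not move let the fingers close. It gives the time, the measured TCP pose, the force, the opening and the grip force at its end, in the units of the state.
- sense(): the state, without advancing time (a new reading comes with each control period).
- viewer.grab_frame(name): name is "side" or "top" or "wrist"; returns a dict with "frame" (400x640x3 uint8, red, green, blue), "camera_matrix" (3x3 intrinsics, pixels), "rvec" (rotation vector, rad) and "tvec" (3), from world to camera coordinates, as OpenCV has them. Camera axes: x right, y down, z forward; pixel columns grow to the right and rows downward; lengths in m; the calibration is good to about 2 mm. A picture is of the moment at which its call begins. There is no depth.
- ticket.finish_job(): hands the job in; it is judged then, once.
The state is a dict: "time": time; "joint_pos": joint angles; "qd": joint speeds; "tau": joint torques, N m; "position": TCP position; "eef_rot": TCP orientation; "wrist_force": force on the tool from outside, world axes, zero at the start; "moment": the same for the moment, N m; "grip_width": opening from 0.0 (shut) to 1.0 (fully open); "finger_force": force on a finger pad.
Only numpy, scipy, OpenCV 4.12 (cv2) and the standard library are available. Lean on these libraries where they do the work, as an engineer would, in place of code of your own. Each camera call takes 0.05 s, during which the arm holds its last target. There are 200 camera calls.

## Working session

There is one attempt and no reset: what is moved stays moved. The work goes in short steps, Python scripts to look and compute and a tool call to move; the robot and the scene stay as the last step left them, time stands still between calls to the robot, and variables do not carry over. Pictures are saved under pics/ and viewed, at most 14 in all, crops included, and the job is handed in when it is done.

Besides the shell and the picture viewer there is one more tool, called after ">>>" by a JSON object that holds its "api" and its "payload". carry_out: Moves the arm, as the interface text tells. Its arguments: {"type":"object","properties":{"offset":{"type":"array","items":{"type":"array","items":{"type":"number"}}},"rotation":{"type":"array","items":{"type":"array","items":{"type":"number"}}},"jaw":{"type":"array","items":{"type":"number"}},"grip_force":{"type":"number"}},"required":["offset","rotation","jaw"]}

```bash
mkdir -p pics; cat > h.py <<'E'
import numpy as np, cv2
from cell import sense, viewer, ticket
def grab(name, fn):
    f=viewer.grab_frame(name); cv2.imwrite('pics/'+fn+'.png', f['frame'][:,:,::-1])
    np.savez('pics/'+fn+'.npz', K=f['camera_matrix'], r=f['rvec'], t=f['tvec']); return f
def ray(fn,uv,z):
    d=np.load('pics/'+fn+'.npz'); R=cv2.Rodrigues(d['r'])[0]; c=-R.T@d['t'].ravel()
    v=R.T@np.linalg.inv(d['K'])@np.array([uv[0],uv[1],1.]); return c+v*(z-c[2])/v[2]
def proj(fn,P):
    d=np.load('pics/'+fn+'.npz'); return cv2.projectPoints(np.array(P,float).reshape(-1,1,3),d['r'],d['t'],d['K'],None)[0].reshape(-1,2)
E
python3 - <<'E'
from h import *
for n in('top','side'):
    f=grab(n,n+'0'); R=cv2.Rodrigues(f['rvec'])[0]; print(n,-R.T@f['tvec'].ravel(), f['camera_matrix'][0,0],R[2])
print(sense())
E
```

```text
top [ 0.5304175  -0.01730035  1.40926167] 362.5163077786312 [ 0.05427864 -0.01868858 -0.99835092]
side [0.56186033 0.9858281  0.87822787] 408.88929681753615 [ 0.01292961 -0.77757427 -0.62865815]
{'time': 0.1, 'joint_pos': array([ 1.05228236e+00,  9.18028197e-02,  1.23176576e+00,  3.73758348e-05,
        1.81978898e+00, -5.66703997e-02]), 'qd': array([ 0.00136931, -0.00177525, -0.0030033 , -0.00079019,  0.00097582,
       -0.00155032]), 'tau': array([ 1.68002523e-03, -4.60215282e+01, -4.19222152e+01, -2.64423261e-04,
        1.05504107e-02, -6.81265348e-06]), 'position': array([0.26721171, 0.53693748, 0.23025224]), 'eef_rot': array([-7.18895007e-01, -3.05768278e+00,  2.64184776e-03]), 'wrist_force': array([-0.51328128, -0.13516709,  0.00070595]), 'moment': array([ 0.0119326 , -0.01264746,  0.00596021]), 'finger_force': 0.0, 'grip_width': 1.0020181550536564}
```

View pics/top0.png

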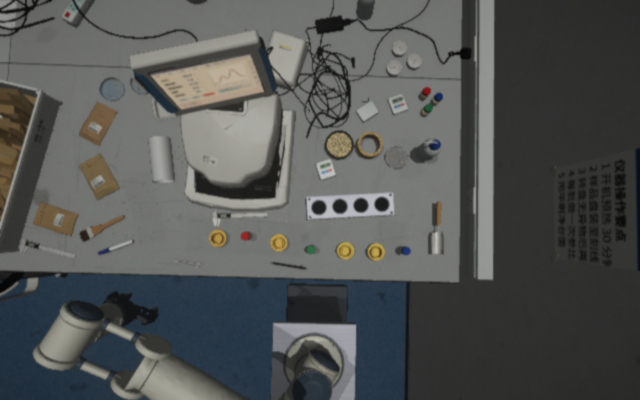

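View pics/side0.png

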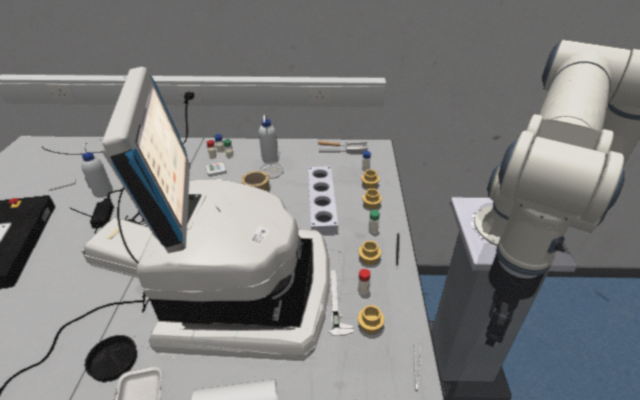

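```bash
python3 - <<'E'
from h import *
im=cv2.imread('pics/top0.png')[180:270,200:420]
cv2.imwrite('pics/c0.png',cv2.resize(im[:, :],(0,0),fx=3.6,fy=3.6,interpolation=cv2.INTER_CUBIC))
E
```

```text
(no output)
```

View pics/c0.png

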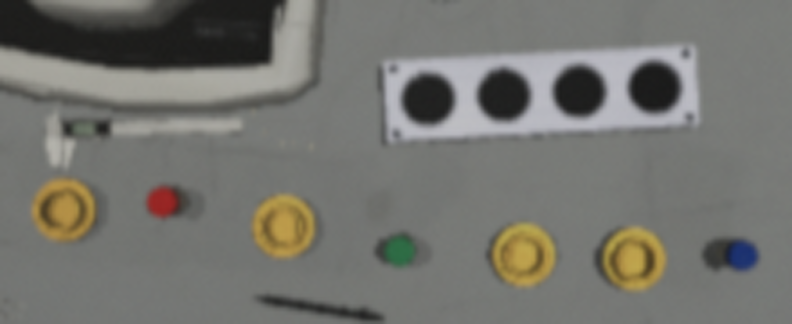

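```bash
python3 - <<'E'
from h import *
def p(l,z):
    for u,v in l: print(z,ray('top0',(200+(u+.5)/3.6-.5,180+(v+.5)/3.6-.5),z).round(4))
p([(65,210),(284,226),(523,255),(633,259)],.030)
p([(428,98),(503,94),(579,90),(655,87),(383,62),(693,46),(699,125),(388,142)],.036)
p([(163,202),(400,250),(741,256)],.072)
s=sense();print(cv2.Rodrigues(s['eef_rot'])[0].round(3))
E
```

```text
0.03 [0.4681 0.3745 0.03  ]
0.03 [0.4576 0.1453 0.03  ]
0.03 [ 0.4341 -0.1065  0.03  ]
0.03 [ 0.433  -0.2227  0.03  ]
0.036 [ 0.5962 -0.0018  0.036 ]
0.036 [ 0.6028 -0.0807  0.036 ]
0.036 [ 0.6093 -0.1608  0.036 ]
0.036 [ 0.6149 -0.2412  0.036 ]
0.036 [0.6328 0.0467 0.036 ]
0.036 [ 0.6595 -0.2807  0.036 ]
0.036 [ 0.576  -0.2886  0.036 ]
0.036 [0.5487 0.0388 0.036 ]
0.072 [0.4808 0.2639 0.072 ]
0.072 [0.4387 0.0217 0.072 ]
0.072 [ 0.442  -0.3272  0.072 ]
[[-0.895  0.446 -0.001]
 [ 0.446  0.895 -0.002]
 [ 0.    -0.002 -1.   ]]
```

>>> {"api": "carry_out", "payload": {"offset": [[2.2, -1.8, -0.3], [2.2, -1.8, -0.3], [2.2, -1.8, -0.3], [2.2, -1.8, -0.3], [2.2, -1.8, -0.3], [2.2, -1.8, -0.3], [2.2, -1.8, -0.3], [2.2, -1.8, -0.3], [2.5, -1.8, -0.3], [0, 0, 0], [0, 0, 0]], "rotation": [[0, 0, -0.115], [0, 0, -0.115], [0, 0, -0.115], [0, 0, -0.115], [0, 0, -0.115], [0, 0, -0.115], [0, 0, -0.115], [0, 0, -0.115], [0, 0, -0.11], [0, 0, 0], [0, 0, 0]], "jaw": [100, 100, 100, 100, 100, 100, 100, 100, 100, 100, 100]}}

```text
time: 1.02
position: [0.4691, 0.374, 0.2031]
eef_rot: [-2.134, -2.305, 0.003]
wrist_force: [-1.9, -0.2, 0.3]
grip_width: 1.002
finger_force: 0.0
```

```bash
python3 - <<'E'
from h import *
f=grab('wrist','w0'); R=cv2.Rodrigues(f['rvec'])[0]; print(-R.T@f['tvec'].ravel(),R[2],f['camera_matrix'][0,0])
s=sense();print(s['position'],cv2.Rodrigues(s['eef_rot'])[0].round(3),s['joint_pos'])
E
```

```text
[0.46322781 0.43782633 0.34736132] [ 0.01689859 -0.25908149 -0.96570763] 290.5030458747425
[0.46831327 0.37487526 0.20360125] [[-0.079  0.997 -0.001]
 [ 0.997  0.079 -0.   ]
 [-0.    -0.001 -1.   ]] [6.18025758e-01 8.79868900e-02 1.28289085e+00 5.35794522e-04
 1.77207003e+00 5.38877436e-01]
```

View pics/w0.png

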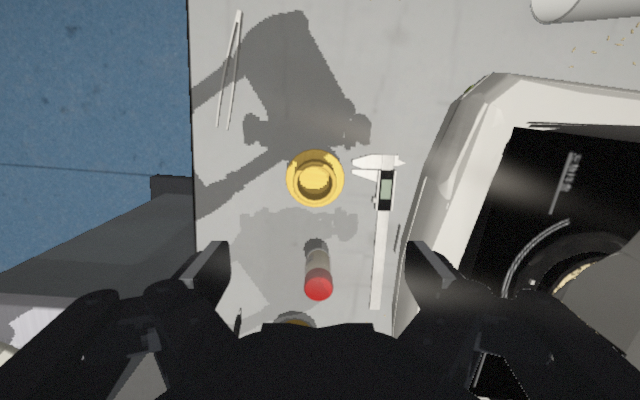

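```bash
cat >> h.py <<'E'
def gold(fn,z=.029,amin=60):
    im=cv2.imread('pics/'+fn+'.png'); hsv=cv2.cvtColor(im,cv2.COLOR_BGR2HSV)
    m=cv2.inRange(hsv,(15,110,60),(35,255,255)); m=cv2.morphologyEx(m,cv2.MORPH_CLOSE,np.ones((5,5)))
    out=[]
    for c in cv2.findContours(m,cv2.RETR_EXTERNAL,cv2.CHAIN_APPROX_NONE)[0]:
        if cv2.contourArea(c)<amin: continue
        e=cv2.fitEllipse(cv2.convexHull(c)); out.append((np.round(e[0],1),np.round(e[1],1),ray(fn,e[0],z).round(4)))
    return out
E
python3 - <<'E'
from h import *
for x in gold('top0')+gold('w0',amin=600): print(x)
print(ray('w0',(315,178),.029), proj('w0',[[.468,.3745,.031]]))
E
```

```text
(array([375.6, 251.5]), array([16.6, 17.1]), array([ 0.4332, -0.2232,  0.029 ]))
(array([345. , 250.3]), array([16.6, 16.7]), array([ 0.4346, -0.1069,  0.029 ]))
(array([278.4, 242.4]), array([16.6, 17.1]), array([0.4575, 0.1461, 0.029 ]))
(array([217.4, 237.8]), array([16.5, 17.2]), array([0.4685, 0.3758, 0.029 ]))
(array([106.6, 225.4]), array([12.1, 33. ]), array([0.5039, 0.7915, 0.029 ]))
(array([ 55.2, 218.4]), array([28.1, 44. ]), array([0.5245, 0.9835, 0.029 ]))
(array([ 23.8, 138.5]), array([10.3, 13.3]), array([0.8231, 1.1211, 0.029 ]))
(array([102.5, 116. ]), array([15.1, 18.6]), array([0.9194, 0.8323, 0.029 ]))
(array([  8.1, 113.8]), array([31.3, 50.6]), array([0.916 , 1.1866, 0.029 ]))
(array([314.6, 177.5]), array([57.1, 57.9]), array([0.4642, 0.3748, 0.029 ]))
[0.46471164 0.37428958 0.029     ] [[317.9540402  178.39247744]]
```

>>> {"api": "carry_out", "payload": {"offset": [[-0.1, 0, -3.0], [0, 0, -4.0], [0, 0, -4.0], [0, 0, -4.0], [0, 0, -1.9], [0, 0, 0], [0, 0, 0], [0, 0, 0], [0, 0, 0], [0, 0, 0], [0, 0, 0]], "rotation": [[0, 0, 0], [0, 0, 0], [0, 0, 0], [0, 0, 0], [0, 0, 0], [0, 0, 0], [0, 0, 0], [0, 0, 0], [0, 0, 0], [0, 0, 0], [0, 0, 0]], "jaw": [100, 100, 100, 100, 100, 100, 40, 40, 40, 40, 40], "grip_force": 60}}

```text
time: 1.98
position: [0.4689, 0.3767, 0.0393]
eef_rot: [2.131, 2.307, 0.01]
wrist_force: [-1.1, 1.5, 7.6]
grip_width: 0.512
finger_force: 61.4
```

>>> {"api": "carry_out", "payload": {"offset": [[0, 0, 1.0], [0, 0, 3.5], [0, 0, 4.0], [0, 0, 4.0], [0, -4, 2], [0, -4, 0], [0, -4, 0], [0, -4, 0], [0, -4, 0], [0, -4, 0], [0, -4, 0], [0, -4, 0]], "rotation": [[0, 0, 0], [0, 0, 0], [0, 0, 0], [0, 0, 0], [0, 0, 0], [0, 0, 0], [0, 0, 0], [0, 0, 0], [0, 0, 0], [0, 0, 0], [0, 0, 0], [0, 0, 0]], "jaw": [40, 40, 40, 40, 40, 40, 40, 40, 40, 40, 40, 40]}}

```text
time: 2.98
position: [0.467, 0.0561, 0.1804]
eef_rot: [2.131, 2.307, 0.002]
wrist_force: [2.2, -0.2, -0.6]
grip_width: 0.509
finger_force: 61.4
```

>>> {"api": "carry_out", "payload": {"offset": [[3, -3, 0], [3, -2, 0], [3, -1, 0], [3.7, 0, 0], [0, 0, 0], [0, 0, 0]], "rotation": [[0, 0, 0], [0, 0, 0], [0, 0, 0], [0, 0, 0], [0, 0, 0], [0, 0, 0]], "jaw": [40, 40, 40, 40, 40, 40]}}

```text
time: 3.48
position: [0.5944, -0.002, 0.1771]
eef_rot: [-2.131, -2.304, 0.004]
wrist_force: [0.6, -0.7, -1.5]
grip_width: 0.503
finger_force: 61.7
```

```bash
python3 - <<'E'
from h import *
grab('wrist','w1')
s=sense();print(s['position'],s['wrist_force'],s['grip_width'])
print(proj('w1',[[.596,-.002,.036],[.603,-.081,.036]]))
E
```

```text
[ 0.59372046 -0.00166838  0.17857419] [-0.49095224 -0.10889321 -0.15440656] 0.5053706726233353
[[320.8838955  185.42873744]
 [321.41641168 257.36700803]]
```

View pics/w1.png

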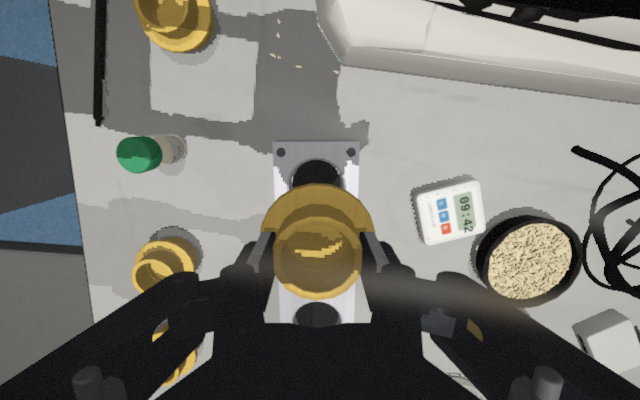

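```bash
python3 - <<'E'
from h import *
x,y=.5937,-.0017
for z in(.170,.192,.1635): print(z,proj('w1',[[x,y,z],[x-.033,y,z],[x+.033,y,z],[x,y+.033,z],[x,y+.023,z],[x,y-.023,z]]).round(1).tolist())
print(proj('w1',[[0.6328,0.0467,0.036],[0.5487,0.0388,0.036]]))
im=cv2.imread('pics/w1.png')[130:330,240:400]
cv2.imwrite('pics/c1.png',cv2.resize(im,(0,0),fx=3,fy=3,interpolation=cv2.INTER_CUBIC))
E
```

```text
0.17 [[318.5, 237.0], [259.6, 232.6], [377.1, 241.4], [323.5, 179.3], [321.9, 197.5], [315.4, 273.8]]
0.192 [[318.5, 254.7], [250.7, 249.7], [385.8, 259.6], [324.2, 188.9], [322.4, 209.7], [314.9, 296.0]]
0.1635 [[318.6, 232.7], [261.8, 228.4], [374.9, 236.9], [323.3, 177.0], [321.8, 194.5], [315.5, 268.2]]
[[362.99567708 139.22941469]
 [275.56911204 140.60560855]]
```

View pics/c1.png

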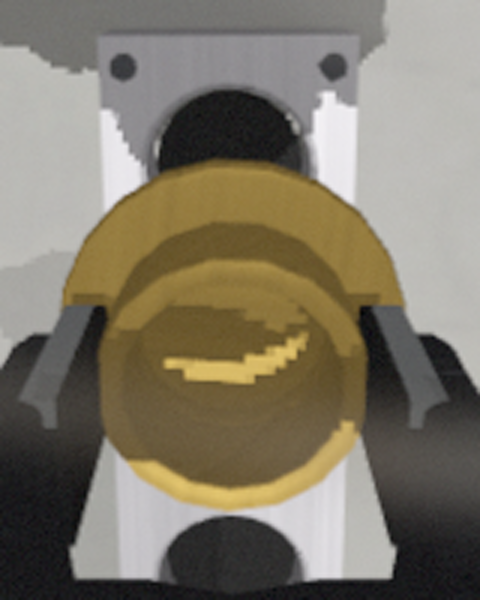

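>>> {"api": "carry_out", "payload": {"offset": [[0, 0.1, -3], [0, 0, -4], [0, 0, -2.3], [0, 0, 0], [0, 0, -0.5], [0, 0, -0.5], [0, 0, -0.5], [0, 0, -0.5], [0, 0, 0]], "rotation": [[0, 0, 0], [0, 0, 0], [0, 0, 0], [0, 0, 0], [0, 0, 0], [0, 0, 0], [0, 0, 0], [0, 0, 0], [0, 0, 0]], "jaw": [40, 40, 40, 40, 40, 40, 40, 40, 40], "grip_force": 80}}

```text
time: 4.28
position: [0.594, -0.0006, 0.0665]
eef_rot: [2.131, 2.307, 0.001]
wrist_force: [0.1, -0.4, -0.9]
grip_width: 0.496
finger_force: 82.3
```

>>> {"api": "carry_out", "payload": {"offset": [[0, 0, -0.5], [0, 0, -0.4], [0, 0, -0.4], [0, 0, -0.4], [0, 0, 0]], "rotation": [[0, 0, 0], [0, 0, 0], [0, 0, 0], [0, 0, 0], [0, 0, 0]], "jaw": [40, 40, 40, 40, 40]}}

```text
time: 4.7
position: [0.5941, -0.0008, 0.0514]
eef_rot: [2.131, 2.306, 0.001]
wrist_force: [-7.5, -0.1, 11.6]
grip_width: 0.498
finger_force: 83.5
```

>>> {"api": "carry_out", "payload": {"offset": [[0, 0, -0.3], [0, 0, -0.3], [0, 0, 0], [0, 0, 0]], "rotation": [[0, 0, 0], [0, 0, 0], [0, 0, 0], [0, 0, 0]], "jaw": [40, 40, 40, 40]}}

```text
time: 5.03
position: [0.5942, -0.0008, 0.0513]
eef_rot: [2.13, 2.305, 0.003]
wrist_force: [-21.8, -0.3, 36.3]
grip_width: 0.496
finger_force: 86.3
```

>>> {"api": "carry_out", "payload": {"offset": [[0, 0, 0.5], [0, 0, 0], [0, 0, 0], [0, 0, 0], [0, 0, 3], [0, 0, 4], [0, 0, 4], [0, 0, 2.0], [0, 0, 0], [0, 0, 0]], "rotation": [[0, 0, 0], [0, 0, 0], [0, 0, 0], [0, 0, 0], [0, 0, 0], [0, 0, 0], [0, 0, 0], [0, 0, 0], [0, 0, 0], [0, 0, 0]], "jaw": [60, 100, 100, 100, 100, 100, 100, 100, 100, 100]}}

```text
time: 5.87
position: [0.5946, -0.0006, 0.1789]
eef_rot: [2.131, 2.306, 0.003]
wrist_force: [-0.4, -0.1, -1.4]
grip_width: 1.0
finger_force: 0.0
```

```bash
python3 - <<'E'
from h import *
grab('wrist','w2'); grab('top','t2')
s=sense();print(s['position'],s['wrist_force'],s['grip_width'])
for x in gold('t2')+gold('w2',z=.043,amin=600): print(x)
im=cv2.imread('pics/w2.png')[90:330,200:440]
cv2.imwrite('pics/c2.png',cv2.resize(im,(0,0),fx=2.5,fy=2.5,interpolation=cv2.INTER_CUBIC))
E
```

```text
[ 5.93277428e-01 -5.04595584e-04  1.75530167e-01] [ 0.28646971  1.61965545 -1.27734642] 0.9974052636193633
(array([375.6, 251.5]), array([16.6, 17.1]), array([ 0.4332, -0.2232,  0.029 ]))
(array([345. , 250.3]), array([16.6, 16.7]), array([ 0.4346, -0.1069,  0.029 ]))
(array([278.2, 242.3]), array([16.3, 17.1]), array([0.458 , 0.1465, 0.029 ]))
(array([106.6, 225.4]), array([12.1, 33. ]), array([0.5039, 0.7915, 0.029 ]))
(array([ 54.4, 218.4]), array([25.9, 46.8]), array([0.5246, 0.9862, 0.029 ]))
(array([ 23.3, 140.8]), array([ 9.9, 11.5]), array([0.8141, 1.1224, 0.029 ]))
(array([100.2, 116.7]), array([17.9, 20.8]), array([0.9166, 0.8406, 0.029 ]))
(array([  9.5, 113.6]), array([30.5, 51. ]), array([0.9169, 1.1815, 0.029 ]))
(array([158.6, 263.2]), array([43.8, 70. ]), array([ 0.4321, -0.0972,  0.043 ]))
(array([315.6, 187.2]), array([63.3, 64.2]), array([ 0.592 , -0.0017,  0.043 ]))
(array([172.2,  11.4]), array([71.4, 92.3]), array([0.4584, 0.1419, 0.043 ]))
```

View pics/c2.png

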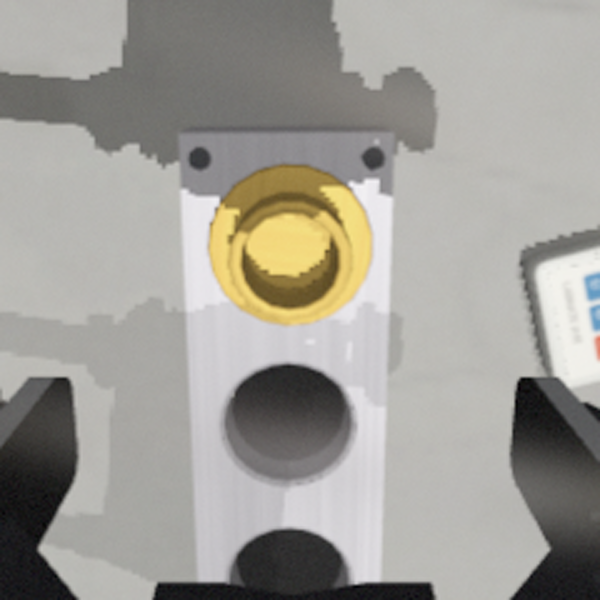

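>>> {"api": "carry_out", "payload": {"offset": [[-2.8, 2.9, 0.5], [-2.8, 2.9, 0], [-2.8, 2.9, 0], [-2.8, 2.9, 0], [-2.7, 3.0, 0], [0, 0, 0], [0, 0, 0]], "rotation": [[0, 0, 0], [0, 0, 0], [0, 0, 0], [0, 0, 0], [0, 0, 0], [0, 0, 0], [0, 0, 0]], "jaw": [100, 100, 100, 100, 100, 100, 100]}}

```text
time: 6.55
position: [0.4532, 0.1467, 0.1809]
eef_rot: [-2.127, -2.31, 0.004]
wrist_force: [0.8, 0.1, -0.2]
grip_width: 0.999
finger_force: 0.0
```

```bash
python3 - <<'E'
from h import *
print('boreB',ray('w2',(315.6,258.5),.036))
grab('wrist','w3')
s=sense();print(s['position'],s['wrist_force'],s['grip_width'])
for x in gold('w3',amin=600): print(x)
E
```

```text
boreB [ 0.59818024 -0.08239468  0.036     ]
[0.45404646 0.14568301 0.1810666 ] [ 0.06784641 -0.3859963  -0.95873284] 1.0005966632418297
(array([319.4, 185.1]), array([61. , 61.9]), array([0.4537, 0.1443, 0.029 ]))
```

>>> {"api": "carry_out", "payload": {"offset": [[0, -0.15, -3.0], [0, 0, -4.0], [0, 0, -4.0], [0, 0, -3.1], [0, 0, 0], [0, 0, 0], [0, 0, 0], [0, 0, 0], [0, 0, 0], [0, 0, 0]], "rotation": [[0, 0, 0], [0, 0, 0], [0, 0, 0], [0, 0, 0], [0, 0, 0], [0, 0, 0], [0, 0, 0], [0, 0, 0], [0, 0, 0], [0, 0, 0]], "jaw": [100, 100, 100, 100, 100, 40, 40, 40, 40, 40], "grip_force": 80}}

```text
time: 7.43
position: [0.4567, 0.1442, 0.0458]
eef_rot: [2.13, 2.305, 0.007]
wrist_force: [-2.5, -0.8, 6.2]
grip_width: 0.487
finger_force: 79.9
```

>>> {"api": "carry_out", "payload": {"offset": [[0, 0, 0], [0, 0, 0]], "rotation": [[0, 0, 0], [0, 0, 0]], "jaw": [40, 40]}}

```text
time: 7.6
position: [0.4567, 0.1442, 0.0458]
eef_rot: [2.13, 2.305, 0.007]
wrist_force: [-1.9, 0.0, 7.0]
grip_width: 0.487
finger_force: 79.9
```

>>> {"api": "carry_out", "payload": {"offset": [[0, 0, 1.0], [0, 0, 3.5], [0, 0, 4.0], [0, 0, 4.0], [1.5, -3.2, 1.0], [2.1, -3.2, 0], [2.1, -3.2, 0], [2.1, -3.2, 0], [2.1, -3.2, 0], [2.1, -3.2, 0], [2.2, -3.3, 0], [0, 0, 0]], "rotation": [[0, 0, 0], [0, 0, 0], [0, 0, 0], [0, 0, 0], [0, 0, 0], [0, 0, 0], [0, 0, 0], [0, 0, 0], [0, 0, 0], [0, 0, 0], [0, 0, 0], [0, 0, 0]], "jaw": [40, 40, 40, 40, 40, 40, 40, 40, 40, 40, 40, 40]}}

```text
time: 8.6
position: [0.599, -0.0872, 0.1762]
eef_rot: [2.137, 2.3, -0.004]
wrist_force: [-0.7, -0.7, -2.1]
grip_width: 0.485
finger_force: 81.6
```

>>> {"api": "carry_out", "payload": {"offset": [[0, 0, 0], [0, 0, 0]], "rotation": [[0, 0, 0], [0, 0, 0]], "jaw": [40, 40]}}

```text
time: 8.77
position: [0.5969, -0.0811, 0.1778]
eef_rot: [2.132, 2.307, 0.001]
wrist_force: [0.3, -0.2, -1.5]
grip_width: 0.485
finger_force: 81.6
```

```bash
python3 - <<'E'
from h import *
grab('wrist','w4')
s=sense();p=s['position'];print(p,s['wrist_force'],s['grip_width'])
for z in(.031,.053): 
  for hh in (.040,.0458):
    zz=p[2]-hh+z; print(z,hh,proj('w4',[p*[1,1,0]+[0,.033,zz],p*[1,1,0]+[0,.023,zz],p*[1,1,0]+[0,-.023,zz]]).round(1).tolist())
im=cv2.imread('pics/w4.png')[130:330,240:400]
cv2.imwrite('pics/c4.png',cv2.resize(im,(0,0),fx=3,fy=3,interpolation=cv2.INTER_CUBIC))
E
```

```text
[ 0.59679005 -0.080435    0.17799807] [ 0.4714658   0.99329587 -1.22477966] 0.4852602414917634
0.031 0.04 [[324.4, 178.2], [322.9, 196.2], [316.3, 271.9]]
0.031 0.0458 [[324.2, 176.2], [322.7, 193.5], [316.4, 267.0]]
0.053 0.04 [[325.5, 187.5], [323.7, 208.1], [316.2, 293.6]]
0.053 0.0458 [[325.2, 184.8], [323.5, 204.6], [316.2, 287.3]]
```

View pics/c4.png

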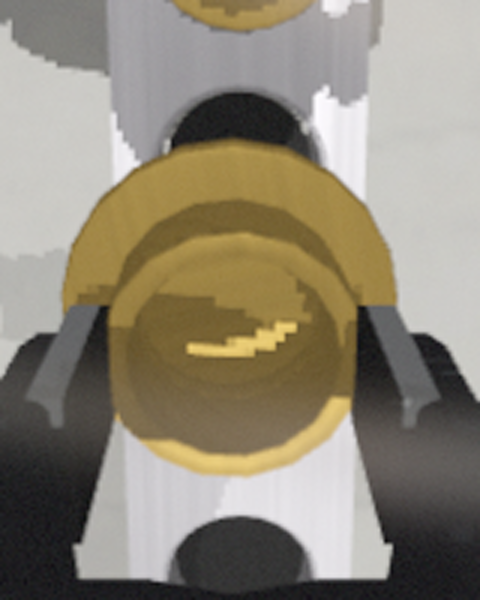

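```bash
python3 - <<'E'
from h import *
print(ray('w4',(319.8,160.7),.036),ray('w4',(320.2,180),.036))
print(ray('w4',(317.8,248.3),.1778-.0458+.053),ray('w4',(316.2,186),.1778-.0458+.031))
E
```

```text
[ 0.59611073 -0.05638728  0.036     ] [ 0.59806874 -0.07569277  0.036     ]
[ 0.59585273 -0.0809985   0.185     ] [ 0.59281129 -0.05341272  0.163     ]
```

>>> {"api": "carry_out", "payload": {"offset": [[0.2, -0.1, -3], [0, 0, -4], [0, 0, -1.4], [0, 0, 0], [0, 0, -0.5], [0, 0, -0.5], [0, 0, -0.5], [0, 0, -0.5], [0, 0, 0]], "rotation": [[0, 0, 0], [0, 0, 0], [0, 0, 0], [0, 0, 0], [0, 0, 0], [0, 0, 0], [0, 0, 0], [0, 0, 0], [0, 0, 0]], "jaw": [40, 40, 40, 40, 40, 40, 40, 40, 40]}}

```text
time: 9.57
position: [0.5992, -0.0822, 0.0729]
eef_rot: [2.131, 2.307, 0.001]
wrist_force: [1.3, -0.3, -2.2]
grip_width: 0.483
finger_force: 81.7
```

Inside the bore with no force; press on.

>>> {"api": "carry_out", "payload": {"offset": [[0, 0, -0.4], [0, 0, -0.4], [0, 0, -0.4], [0, 0, -0.3], [0, 0, -0.3], [0, 0, 0], [0, 0, 0]], "rotation": [[0, 0, 0], [0, 0, 0], [0, 0, 0], [0, 0, 0], [0, 0, 0], [0, 0, 0], [0, 0, 0]], "jaw": [40, 40, 40, 40, 40, 40, 40]}}

```text
time: 10.15
position: [0.5995, -0.0825, 0.058]
eef_rot: [2.13, 2.305, 0.002]
wrist_force: [-5.0, 0.6, 9.4]
grip_width: 0.488
finger_force: 83.3
```

>>> {"api": "carry_out", "payload": {"offset": [[0, 0, -0.3], [0, 0, -0.3], [0, 0, 0], [0, 0, 0]], "rotation": [[0, 0, 0], [0, 0, 0], [0, 0, 0], [0, 0, 0]], "jaw": [40, 40, 40, 40]}}

```text
time: 10.48
position: [0.5995, -0.0826, 0.0575]
eef_rot: [2.129, 2.304, 0.003]
wrist_force: [-19.1, 2.2, 33.8]
grip_width: 0.484
finger_force: 86.4
```

>>> {"api": "carry_out", "payload": {"offset": [[0, 0, 0.6], [0, 0, 0], [0, 0, 0], [0, 0, 0], [0, 0, 4], [0, 0, 4], [0, 0, 4], [-4, -0.6, 0], [-4, -0.6, 0], [-4, -0.6, 0], [-4, -0.6, 0], [-0.8, -0.1, 0]], "rotation": [[0, 0, 0], [0, 0, 0], [0, 0, 0], [0, 0, 0], [0, 0, 0], [0, 0, 0], [0, 0, 0], [0, 0, 0], [0, 0, 0], [0, 0, 0], [0, 0, 0], [0, 0, 0]], "jaw": [60, 100, 100, 100, 100, 100, 100, 100, 100, 100, 100, 100]}}

```text
time: 11.48
position: [0.4264, -0.1074, 0.1736]
eef_rot: [-2.132, -2.304, 0.004]
wrist_force: [0.9, -0.3, -0.0]
grip_width: 0.998
finger_force: 0.0
```

>>> {"api": "carry_out", "payload": {"offset": [[0, 0, 0], [0, 0, 0]], "rotation": [[0, 0, 0], [0, 0, 0]], "jaw": [100, 100]}}

```text
time: 11.65
position: [0.4311, -0.1071, 0.1747]
eef_rot: [2.132, 2.306, 0.001]
wrist_force: [0.2, -0.5, 0.1]
grip_width: 1.003
finger_force: 0.0
```

```bash
python3 - <<'E'
from h import *
grab('wrist','w5');grab('top','t5')
s=sense();print(s['position'],s['wrist_force'],s['grip_width'])
for x in gold('w5',amin=600): print(x)
for x in gold('t5')[:5]: print(x)
E
```

```text
[ 0.43171929 -0.10697286  0.17459306] [ 0.45732669 -0.52140144  0.68283321] 0.9963683391788412
(array([308.8, 288.4]), array([55.2, 58.9]), array([ 0.4295, -0.2279,  0.029 ]))
(array([632.9, 276.6]), array([48.8, 56.4]), array([ 0.7886, -0.1849,  0.029 ]))
(array([485.9, 193.6]), array([26.4, 60.1]), array([ 0.6036, -0.1035,  0.029 ]))
(array([318. , 185.8]), array([62.1, 63.1]), array([ 0.4306, -0.1088,  0.029 ]))
(array([502.4, 162. ]), array([36.5, 66.4]), array([ 0.6126, -0.0702,  0.029 ]))
(array([510.2,  86.5]), array([70.8, 88.2]), array([6.028e-01, 3.000e-04, 2.900e-02]))
(array([376.5, 248.9]), array([10.1, 17.8]), array([ 0.4432, -0.2267,  0.029 ]))
(array([106. , 225.5]), array([ 9.4, 34.4]), array([0.5034, 0.7938, 0.029 ]))
(array([ 55.8, 218.3]), array([26.4, 47.6]), array([0.525 , 0.9812, 0.029 ]))
(array([339.4, 206.1]), array([15.4, 15.8]), array([ 0.6019, -0.0813,  0.029 ]))
(array([318.4, 206.7]), array([15.3, 15.7]), array([ 0.5972, -0.001 ,  0.029 ]))
```

View pics/w5.png

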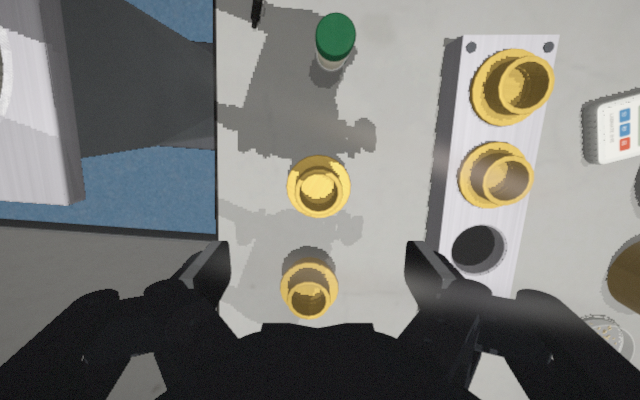

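>>> {"api": "carry_out", "payload": {"offset": [[-0.1, -0.25, -3.0], [0, 0, -4.0], [0, 0, -4.0], [0, 0, -2.2], [0, 0, 0], [0, 0, 0], [0, 0, 0], [0, 0, 0], [0, 0, 0], [0, 0, 0]], "rotation": [[0, 0, 0], [0, 0, 0], [0, 0, 0], [0, 0, 0], [0, 0, 0], [0, 0, 0], [0, 0, 0], [0, 0, 0], [0, 0, 0], [0, 0, 0]], "jaw": [100, 100, 100, 100, 100, 40, 40, 40, 40, 40]}}

```text
time: 12.58
position: [0.4318, -0.1101, 0.0465]
eef_rot: [2.128, 2.304, 0.004]
wrist_force: [-0.5, 0.2, 6.7]
grip_width: 0.486
finger_force: 79.9
```

>>> {"api": "carry_out", "payload": {"offset": [[0, 0, 1.0], [0, 0, 3.5], [0, 0, 4.0], [1, 0, 4.0], [4.0, -1.2, 0.5], [4, -1.2, 0], [4, -1.2, 0], [4, -1.2, 0], [0.4, -0.4, 0], [0, 0, 0], [0, 0, 0], [0, 0, 0]], "rotation": [[0, 0, 0], [0, 0, 0], [0, 0, 0], [0, 0, 0], [0, 0, 0], [0, 0, 0], [0, 0, 0], [0, 0, 0], [0, 0, 0], [0, 0, 0], [0, 0, 0], [0, 0, 0]], "jaw": [40, 40, 40, 40, 40, 40, 40, 40, 40, 40, 40, 40]}}

```text
time: 13.58
position: [0.6026, -0.1611, 0.1747]
eef_rot: [2.131, 2.306, 0.001]
wrist_force: [0.8, 0.6, -1.1]
grip_width: 0.478
finger_force: 81.5
```

```bash
python3 - <<'E'
from h import *
grab('wrist','w6')
s=sense();p=s['position'];print(p,s['wrist_force'],s['grip_width'])
im=cv2.imread('pics/w6.png')[130:330,240:400]
cv2.imwrite('pics/c6.png',cv2.resize(im,(0,0),fx=3,fy=3,interpolation=cv2.INTER_CUBIC))
E
```

```text
[ 0.60252636 -0.16107397  0.17514415] [-0.33239478  0.60493548 -0.5042392 ] 0.48431596867463594
```

View pics/c6.png

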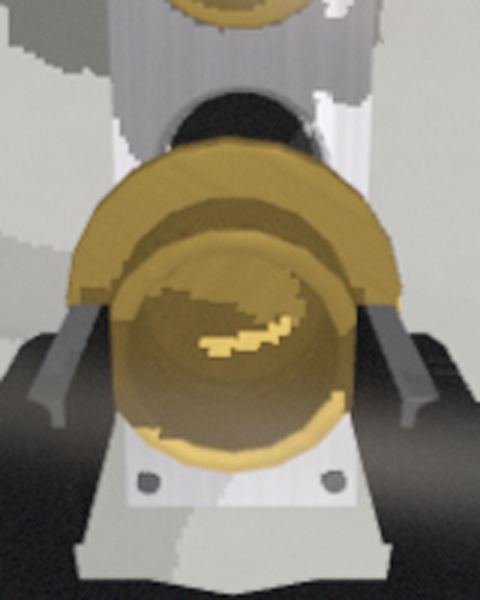

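>>> {"api": "carry_out", "payload": {"offset": [[0.2, -0.15, -3], [0, 0, -4], [0, 0, -1.1], [0, 0, 0], [0, 0, -0.5], [0, 0, -0.5], [0, 0, -0.5], [0, 0, -0.5], [0, 0, 0]], "rotation": [[0, 0, 0], [0, 0, 0], [0, 0, 0], [0, 0, 0], [0, 0, 0], [0, 0, 0], [0, 0, 0], [0, 0, 0], [0, 0, 0]], "jaw": [40, 40, 40, 40, 40, 40, 40, 40, 40]}}

```text
time: 14.38
position: [0.6051, -0.1628, 0.0715]
eef_rot: [-2.132, -2.307, 0.0]
wrist_force: [-0.6, -0.1, -0.9]
grip_width: 0.476
finger_force: 81.5
```

>>> {"api": "carry_out", "payload": {"offset": [[0, 0, -0.4], [0, 0, -0.4], [0, 0, -0.4], [0, 0, -0.3], [0, 0, -0.3], [0, 0, -0.2], [0, 0, -0.2], [0, 0, 0], [0, 0, 0]], "rotation": [[0, 0, 0], [0, 0, 0], [0, 0, 0], [0, 0, 0], [0, 0, 0], [0, 0, 0], [0, 0, 0], [0, 0, 0], [0, 0, 0]], "jaw": [40, 40, 40, 40, 40, 40, 40, 40, 40]}}

```text
time: 15.13
position: [0.6062, -0.1631, 0.0581]
eef_rot: [2.128, 2.304, 0.003]
wrist_force: [-13.6, 3.8, 31.3]
grip_width: 0.48
finger_force: 85.7
```

>>> {"api": "carry_out", "payload": {"offset": [[0, 0, 0.6], [0, 0, 0], [0, 0, 0], [0, 0, 0], [0, 0, 4], [0, 0, 4], [0, 0, 4], [-3.9, -1.4, 0], [-3.9, -1.4, 0], [-3.9, -1.4, 0], [-3.9, -1.4, 0], [-2, -0.6, 0]], "rotation": [[0, 0, 0], [0, 0, 0], [0, 0, 0], [0, 0, 0], [0, 0, 0], [0, 0, 0], [0, 0, 0], [0, 0, 0], [0, 0, 0], [0, 0, 0], [0, 0, 0], [0, 0, 0]], "jaw": [60, 100, 100, 100, 100, 100, 100, 100, 100, 100, 100, 100]}}

```text
time: 16.13
position: [0.4259, -0.2259, 0.1749]
eef_rot: [-2.133, -2.305, 0.003]
wrist_force: [0.0, 0.6, 0.7]
grip_width: 0.997
finger_force: 0.0
```

>>> {"api": "carry_out", "payload": {"offset": [[0, 0, 0], [0, 0, 0]], "rotation": [[0, 0, 0], [0, 0, 0]], "jaw": [100, 100]}}

```text
time: 16.3
position: [0.4285, -0.2253, 0.1754]
eef_rot: [-2.134, -2.305, -0.0]
wrist_force: [0.2, 0.7, -0.0]
grip_width: 1.003
finger_force: 0.0
```

```bash
python3 - <<'E'
from h import *
grab('wrist','w7')
s=sense();print(s['position'],s['wrist_force'],s['grip_width'])
for x in gold('w7',amin=600): print(x)
E
```

```text
[ 0.42926075 -0.2249308   0.17538159] [ 0.52403492 -0.28407203 -0.30665501] 0.9987976423660948
(array([319.5, 184.2]), array([62. , 63.1]), array([ 0.4294, -0.2253,  0.029 ]))
(array([515. , 134.8]), array([67.5, 81.5]), array([ 0.6164, -0.1613,  0.029 ]))
(array([530.8,  37.3]), array([74.8, 98.6]), array([ 0.6088, -0.0755,  0.029 ]))
```

>>> {"api": "carry_out", "payload": {"offset": [[0, -0.1, -3.0], [0, 0, -4.0], [0, 0, -4.0], [0, 0, -2.2], [0, 0, 0], [0, 0, 0], [0, 0, 0], [0, 0, 0], [0, 0, 0], [0, 0, 0]], "rotation": [[0, 0, 0], [0, 0, 0], [0, 0, 0], [0, 0, 0], [0, 0, 0], [0, 0, 0], [0, 0, 0], [0, 0, 0], [0, 0, 0], [0, 0, 0]], "jaw": [100, 100, 100, 100, 100, 40, 40, 40, 40, 40]}}

```text
time: 17.18
position: [0.4311, -0.2267, 0.0477]
eef_rot: [2.128, 2.304, 0.003]
wrist_force: [-0.3, 2.1, 6.0]
grip_width: 0.476
finger_force: 79.7
```

>>> {"api": "carry_out", "payload": {"offset": [[0, 0, 1.0], [0, 0, 3.5], [0, 0, 4.0], [1, 0, 4.0], [4.0, -0.4, 0.5], [4, -0.4, 0], [4, -0.4, 0], [4, -0.4, 0], [0.9, 0, 0], [0, 0, 0], [0, 0, 0], [0, 0, 0]], "rotation": [[0, 0, 0], [0, 0, 0], [0, 0, 0], [0, 0, 0], [0, 0, 0], [0, 0, 0], [0, 0, 0], [0, 0, 0], [0, 0, 0], [0, 0, 0], [0, 0, 0], [0, 0, 0]], "jaw": [40, 40, 40, 40, 40, 40, 40, 40, 40, 40, 40, 40]}}

```text
time: 18.18
position: [0.6076, -0.242, 0.1753]
eef_rot: [2.131, 2.306, 0.0]
wrist_force: [-0.7, -1.0, -1.2]
grip_width: 0.476
finger_force: 81.3
```

```bash
python3 - <<'E'
from h import *
grab('wrist','w8')
s=sense();p=s['position'];print(p,s['wrist_force'],s['grip_width'])
im=np.hstack([cv2.imread('pics/%s.png'%n)[130:330,240:400] for n in('w8','w6')])
cv2.imwrite('pics/c8.png',cv2.resize(im,(0,0),fx=2.5,fy=2.5,interpolation=cv2.INTER_CUBIC))
E
```

```text
[ 0.60745217 -0.24211283  0.17555482] [ 0.82039171 -0.60322029 -1.00866935] 0.47217272894255424
```

View pics/c8.png

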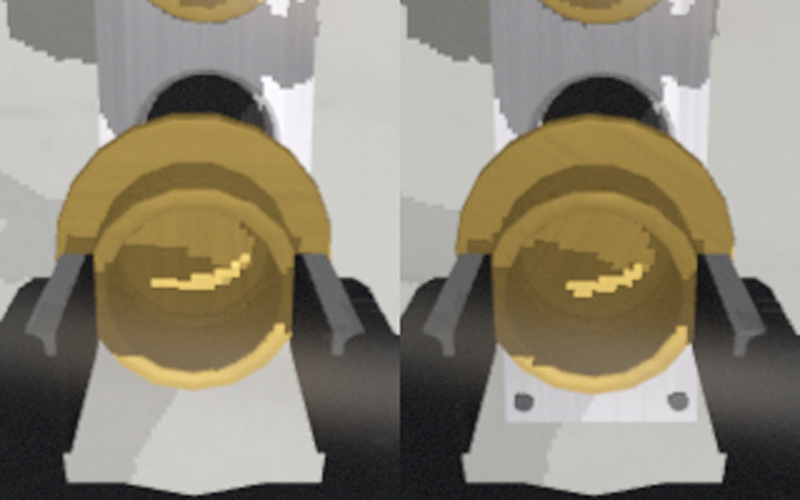

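>>> {"api": "carry_out", "payload": {"offset": [[0.3, -0.05, -3], [0, 0, -4], [0, 0, -1.1], [0, 0, 0], [0, 0, -0.5], [0, 0, -0.5], [0, 0, -0.5], [0, 0, -0.5], [0, 0, 0]], "rotation": [[0, 0, 0], [0, 0, 0], [0, 0, 0], [0, 0, 0], [0, 0, 0], [0, 0, 0], [0, 0, 0], [0, 0, 0], [0, 0, 0]], "jaw": [40, 40, 40, 40, 40, 40, 40, 40, 40]}}

```text
time: 18.98
position: [0.6114, -0.2424, 0.0727]
eef_rot: [2.132, 2.307, 0.001]
wrist_force: [1.3, -0.5, -1.3]
grip_width: 0.474
finger_force: 81.4
```

>>> {"api": "carry_out", "payload": {"offset": [[0, 0, -0.4], [0, 0, -0.4], [0, 0, -0.4], [0, 0, -0.3], [0, 0, -0.3], [0, 0, -0.2], [0, 0, -0.1], [0, 0, 0], [0, 0, 0]], "rotation": [[0, 0, 0], [0, 0, 0], [0, 0, 0], [0, 0, 0], [0, 0, 0], [0, 0, 0], [0, 0, 0], [0, 0, 0], [0, 0, 0]], "jaw": [40, 40, 40, 40, 40, 40, 40, 40, 40]}}

```text
time: 19.73
position: [0.6119, -0.2427, 0.0596]
eef_rot: [2.128, 2.304, 0.002]
wrist_force: [-11.7, 5.5, 26.7]
grip_width: 0.469
finger_force: 85.8
```

>>> {"api": "carry_out", "payload": {"offset": [[0, 0, 0.5], [0, 0, 0], [0, 0, 0], [0, 0, 0], [0, 0, 4], [0, 0, 4], [0, 0, 4], [-3.7, -1.8, 0], [-3.7, -1.8, 0], [-3.7, -1.8, 0], [-3.7, -1.8, 0], [-2.5, -1.4, 0]], "rotation": [[0, 0, 0], [0, 0, 0], [0, 0, 0], [0, 0, 0], [0, 0, 0], [0, 0, 0], [0, 0, 0], [0, 0, 0], [0, 0, 0], [0, 0, 0], [0, 0, 0], [0, 0, 0]], "jaw": [60, 100, 100, 100, 100, 100, 100, 100, 100, 100, 100, 100]}}

```text
time: 20.73
position: [0.4353, -0.3293, 0.176]
eef_rot: [-2.132, -2.305, 0.002]
wrist_force: [-0.3, 0.0, 0.5]
grip_width: 1.0
finger_force: 0.0
```

>>> {"api": "carry_out", "payload": {"offset": [[0, 0, 0], [0, 0, 0]], "rotation": [[0, 0, 0], [0, 0, 0]], "jaw": [100, 100]}}

```text
time: 20.9
position: [0.437, -0.3291, 0.1764]
eef_rot: [-2.135, -2.304, -0.0]
wrist_force: [0.7, 0.7, -0.4]
grip_width: 1.004
finger_force: 0.0
```

```bash
python3 - <<'E'
from h import *
grab('wrist','w9'); grab('top','t9'); grab('side','s9')
s=sense();print(s['position'],s['wrist_force'],s['grip_width'])
for x in gold('t9',z=.043)[:5]: print(x)
a=cv2.imread('pics/w9.png'); b=cv2.resize(cv2.imread('pics/s9.png')[150:240,290:390],(0,0),fx=2,fy=2,interpolation=cv2.INTER_CUBIC)
c=cv2.resize(cv2.imread('pics/t9.png')[180:270,220:420],(0,0),fx=2,fy=2,interpolation=cv2.INTER_CUBIC)
o=np.zeros((590,640,3),np.uint8);o[:400]=a;o[405:585,:200]=b;o[405:585,210:610]=c;cv2.imwrite('pics/c9.png',o)
E
```

```text
[ 0.43883744 -0.32789036  0.17630423] [ 0.07134049 -0.65019006 -0.20919713] 1.0010881995100929
(array([106.6, 225.4]), array([12.1, 33. ]), array([0.5041, 0.7833, 0.043 ]))
(array([ 54.8, 218.5]), array([26.8, 46.5]), array([0.524 , 0.9748, 0.043 ]))
(array([339.4, 206.1]), array([15.4, 15.8]), array([ 0.6012, -0.0806,  0.043 ]))
(array([318.3, 206.7]), array([15.3, 15.7]), array([ 0.5965, -0.0011,  0.043 ]))
(array([381.5, 204. ]), array([15.4, 15.7]), array([ 0.6137, -0.2398,  0.043 ]))
```

View pics/c9.png

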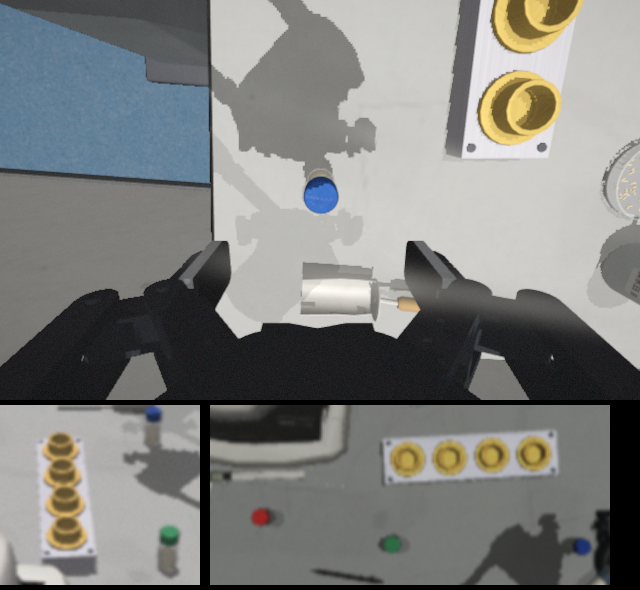

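```bash
cat >> h.py <<'E'
def cap(fn,col,z=.072):
    hsv=cv2.cvtColor(cv2.imread('pics/'+fn+'.png'),cv2.COLOR_BGR2HSV)
    lo,hi={'blue':((108,120,60),(130,255,255)),'green':((65,100,40),(90,255,255)),'red':((0,150,80),(8,255,255))}[col]
    m=cv2.inRange(hsv,lo,hi); m=cv2.morphologyEx(m,cv2.MORPH_OPEN,np.ones((3,3)))
    for c in cv2.findContours(m,cv2.RETR_EXTERNAL,cv2.CHAIN_APPROX_NONE)[0]:
        if cv2.contourArea(c)>200: e=cv2.fitEllipse(cv2.convexHull(c)); print(col,np.round(e[0],1),np.round(e[1],1),ray(fn,e[0],z).round(4))
E
python3 - <<'E'
from h import *
cap('w9','blue'); print(ray('w9',(321,194.5),.072), proj('w9',[[.4384,-.328,.072],[.6107,-.2411,.043]]))
for x in gold('w9',z=.043,amin=600): print(x)
E
```

```text
blue [320.5 194.9] [33.5 35.9] [ 0.4384 -0.3295  0.072 ]
[ 0.43885559 -0.32910229  0.072     ] [[320.58427634 193.25644495]
 [515.88845964 107.35986631]]
(array([518. , 107.2]), array([69.6, 85.1]), array([ 0.6126, -0.2408,  0.043 ]))
(array([539.2,  -2.3]), array([ 79.4, 121.2]), array([ 0.6081, -0.1535,  0.043 ]))
```

>>> {"api": "carry_out", "payload": {"offset": [[0, -0.1, -3.0], [0, 0, -4.0], [0, 0, -4.0], [0, 0, -2.4], [0, 0, 0], [0, 0, 0], [0, 0, 0], [0, 0, 0], [0, 0, 0], [0, 0, 0], [0, 0, 0]], "rotation": [[0, 0, 0], [0, 0, 0], [0, 0, 0], [0, 0, 0], [0, 0, 0], [0, 0, 0], [0, 0, 0], [0, 0, 0], [0, 0, 0], [0, 0, 0], [0, 0, 0]], "jaw": [100, 100, 100, 100, 100, 25, 25, 25, 25, 25, 25], "grip_force": 40}}

```text
time: 21.97
position: [0.4393, -0.3302, 0.0455]
eef_rot: [2.129, 2.304, 0.0]
wrist_force: [0.5, 0.4, 6.8]
grip_width: 0.345
finger_force: 39.6
```

>>> {"api": "carry_out", "payload": {"offset": [[0, 0, 1.0], [0, 0, 3.5], [0, 0, 4.0], [1, 0, 4.0], [4.0, 2.2, 0.5], [4, 2.2, 0], [4, 2.2, 0], [4, 2.2, 0], [0.2, 0, 0], [0, 0, 0], [0, 0, 0], [0, 0, 0]], "rotation": [[0, 0, 0], [0, 0, 0], [0, 0, 0], [0, 0, 0], [0, 0, 0], [0, 0, 0], [0, 0, 0], [0, 0, 0], [0, 0, 0], [0, 0, 0], [0, 0, 0], [0, 0, 0]], "jaw": [25, 25, 25, 25, 25, 25, 25, 25, 25, 25, 25, 25]}}

```text
time: 22.97
position: [0.5952, -0.2499, 0.1731]
eef_rot: [2.133, 2.306, -0.001]
wrist_force: [0.0, -0.0, -0.4]
grip_width: 0.344
finger_force: 39.8
```

```bash
python3 - <<'E'
from h import *
grab('wrist','w10')
s=sense();p=s['position'];print(p,s['wrist_force'],s['grip_width'])
cap('w10','blue',p[2]-.0455+.072)
for x in gold('w10',z=.043,amin=400): print(x)
im=cv2.imread('pics/w10.png')[110:330,200:440]
cv2.imwrite('pics/c10.png',cv2.resize(im,(0,0),fx=2.5,fy=2.5,interpolation=cv2.INTER_CUBIC))
E
```

```text
[ 0.5950988  -0.25011835  0.17316955] [ 0.14788861  0.29303516 -0.68016513] 0.3431202569432047
blue [318.  242.8] [33.9 60.9] [ 0.5933 -0.2382  0.1997]
(array([335. , 179.5]), array([65. , 66.5]), array([ 0.6102, -0.2407,  0.043 ]))
(array([555.3, 132.3]), array([ 68.2, 106. ]), array([ 0.8085, -0.1808,  0.043 ]))
(array([337.1,  92.1]), array([71.6, 76. ]), array([ 0.6046, -0.1615,  0.043 ]))
(array([337.6,  -9.3]), array([76.8, 87.5]), array([ 0.5976, -0.0833,  0.043 ]))
```

View pics/c10.png

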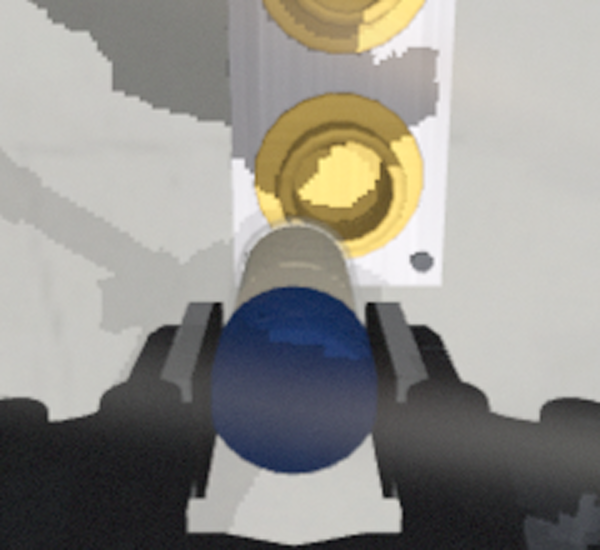

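```bash
python3 - <<'E'
from h import *
print(ray('w10',(318,261.6),.1997), proj('w10',[[.595,-.25,.1997],[.595,-.25,.1277]]))
E
```

```text
[ 0.59403299 -0.2472572   0.1997    ] [[319.67224878 267.29201097]
 [318.91302497 215.73716693]]
```

>>> {"api": "carry_out", "payload": {"offset": [[0.8, 0.45, 0], [0.8, 0.45, 0], [0, 0, 0], [0, 0, 0]], "rotation": [[0.09, 0, 0], [0, 0, 0], [0, 0, 0], [0, 0, 0]], "jaw": [25, 25, 25, 25]}}

```text
time: 23.35
position: [0.6118, -0.2407, 0.1725]
eef_rot: [-2.091, -2.262, -0.1]
wrist_force: [0.1, 0.7, -0.2]
grip_width: 0.346
finger_force: 39.9
```

```bash
python3 - <<'E'
from h import *
grab('wrist','w11')
s=sense();p=s['position'];print(p,s['wrist_force'])
im=cv2.imread('pics/w11.png')[110:330,200:440]
cv2.imwrite('pics/c11.png',cv2.resize(im,(0,0),fx=2.5,fy=2.5,interpolation=cv2.INTER_CUBIC))
print(proj('w11',[[p[0],p[1],p[2]+.0265],[p[0],p[1]+.016,p[2]+.0265],[p[0],p[1]-.016,p[2]+.0265],[p[0],p[1]+.016,p[2]-.0455]]))
for x in gold('w11',z=.043,amin=400): print(x)
E
```

```text
[ 0.61168682 -0.24041185  0.17260258] [ 0.36995127 -0.03187847 -0.90969526]
[[320.48734943 261.83963902]
 [323.38890165 227.32796675]
 [317.70626073 294.91849274]
 [320.55863183 198.25154326]]
(array([316.1, 199.6]), array([63.9, 65.4]), array([ 0.6101, -0.241 ,  0.043 ]))
(array([527.5, 139.2]), array([35.8, 76.9]), array([ 0.805 , -0.1678,  0.043 ]))
(array([316.8, 115.9]), array([68.6, 71.7]), array([ 0.6047, -0.1621,  0.043 ]))
(array([315.5,  21.8]), array([72.9, 80.6]), array([ 0.5973, -0.0822,  0.043 ]))
```

View pics/c11.png

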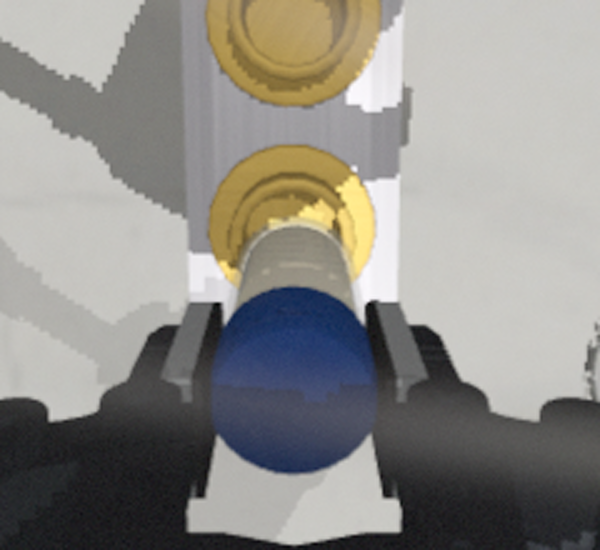

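>>> {"api": "carry_out", "payload": {"offset": [[0, -0.05, -3], [0, 0, -2.4], [0, 0, 0], [0, 0, -0.6], [0, 0, -0.6], [0, 0, -0.6], [0, 0, 0]], "rotation": [[0, 0, 0], [0, 0, 0], [0, 0, 0], [0, 0, 0], [0, 0, 0], [0, 0, 0], [0, 0, 0]], "jaw": [25, 25, 25, 25, 25, 25, 25]}}

```text
time: 23.98
position: [0.6131, -0.2428, 0.1062]
eef_rot: [-2.096, -2.267, -0.102]
wrist_force: [-3.3, -3.9, 8.3]
grip_width: 0.347
finger_force: 40.8
```

>>> {"api": "carry_out", "payload": {"offset": [[0, 0, 0.8], [-0.15, -0.15, 0], [0, 0, 0], [0, 0, -0.6], [0, 0, -0.5], [0, 0, 0]], "rotation": [[0, 0, 0], [0, 0, 0], [0, 0, 0], [0, 0, 0], [0, 0, 0], [0, 0, 0]], "jaw": [25, 25, 25, 25, 25, 25]}}

```text
time: 24.48
position: [0.6102, -0.2423, 0.0955]
eef_rot: [-2.089, -2.26, -0.1]
wrist_force: [1.6, -2.8, 0.0]
grip_width: 0.345
finger_force: 40.5
```

>>> {"api": "carry_out", "payload": {"offset": [[0, -0.05, -0.5], [0, 0, -0.5], [0, 0, -0.3], [0, 0, 0], [0, 0, 0]], "rotation": [[0, 0, 0], [0, 0, 0], [0, 0, 0], [0, 0, 0], [0, 0, 0]], "jaw": [25, 25, 25, 25, 25]}}

```text
time: 24.9
position: [0.6102, -0.2426, 0.0835]
eef_rot: [-2.089, -2.26, -0.101]
wrist_force: [1.1, -2.3, -2.3]
grip_width: 0.349
finger_force: 40.3
```

>>> {"api": "carry_out", "payload": {"offset": [[0, 0, -0.2], [0, 0, 0], [0, 0, 0], [0, 0, 0], [0, 0, 0], [0, 0, 3], [0, 0, 4], [0, 0, 2.5], [-2, 3, 0], [-2, 3, 0]], "rotation": [[0, 0, 0], [0, 0, 0], [0, 0, 0], [0, 0, 0], [0, 0, 0], [0, 0, 0], [0, 0, 0], [-0.09, 0, 0], [0, 0, 0], [0, 0, 0]], "jaw": [25, 25, 100, 100, 100, 100, 100, 100, 100, 100]}}

```text
time: 25.73
position: [0.5712, -0.1824, 0.1803]
eef_rot: [2.129, 2.303, 0.003]
wrist_force: [0.2, 0.3, 0.2]
grip_width: 0.997
finger_force: 0.0
```

>>> {"api": "carry_out", "payload": {"offset": [[-2.2, 3.3, 0], [-2.2, 3.3, 0], [-2.2, 3.3, 0], [-2.2, 3.3, 0], [-2.2, 3.3, 0], [-2.2, 3.3, 0], [0, 0, 0], [0, 0, 0]], "rotation": [[0, 0, 0], [0, 0, 0], [0, 0, 0], [0, 0, 0], [0, 0, 0], [0, 0, 0], [0, 0, 0], [0, 0, 0]], "jaw": [100, 100, 100, 100, 100, 100, 100, 100]}}

```text
time: 26.4
position: [0.4378, 0.0169, 0.1781]
eef_rot: [2.127, 2.31, 0.002]
wrist_force: [-0.1, -0.1, -0.7]
grip_width: 1.002
finger_force: 0.0
```

```bash
python3 - <<'E'
from h import *
grab('wrist','w12');grab('side','s12');grab('top','t12')
s=sense();print(s['position'],s['wrist_force'],s['eef_rot'])
cap('w12','green')
for n,col in(('s12','blue'),('t12','blue')):
  hsv=cv2.cvtColor(cv2.imread('pics/%s.png'%n),cv2.COLOR_BGR2HSV); m=cv2.inRange(hsv,(108,120,60),(130,255,255))
  for l in cv2.connectedComponentsWithStats(m)[2:]:
    for st,c in zip(cv2.connectedComponentsWithStats(m)[2],cv2.connectedComponentsWithStats(m)[3]):
      if 15<st[4]<400: print(n,st,c.round(1))
    break
  print('expect',proj(n,[[.6107,-.2412,.108],[.6107,-.2412,.102]]))
E
```

```text
[0.43882271 0.01475622 0.17746626] [-0.37997849  0.55398655 -0.86427744] [ 2.13255958e+00  2.30653953e+00 -2.18288717e-04]
green [314.1 188.8] [33.3 35.9] [0.4334 0.0212 0.072 ]
s12 [263 119   7   7  28] [266.5 122.5]
s12 [215 135   6   5  26] [217.9 137. ]
s12 [ 83 153  10   7  52] [ 87.5 156.1]
s12 [317 156   6   6  33] [319.6 158.6]
expect [[320.21963707 156.25325433]
 [320.23738502 157.70411537]]
t12 [436  93   6   8  34] [438.7  96.2]
t12 [432 141   8   8  35] [435.9 145.5]
t12 [380 201   8   6  40] [383.2 203.4]
t12 [ 99 249  10   5  22] [103.6 251. ]
expect [[384.8222533  203.82575283]
 [384.53630932 203.91935969]]
```

>>> {"api": "carry_out", "payload": {"offset": [[-0.5, 0.6, -3.0], [0, 0, -4.0], [0, 0, -4.0], [0, 0, -2.3], [0, 0, 0], [0, 0, 0], [0, 0, 0], [0, 0, 0], [0, 0, 0], [0, 0, 0], [0, 0, 0]], "rotation": [[0, 0, 0], [0, 0, 0], [0, 0, 0], [0, 0, 0], [0, 0, 0], [0, 0, 0], [0, 0, 0], [0, 0, 0], [0, 0, 0], [0, 0, 0], [0, 0, 0]], "jaw": [100, 100, 100, 100, 100, 25, 25, 25, 25, 25, 25]}}

```text
time: 27.47
position: [0.4349, 0.0212, 0.0467]
eef_rot: [2.13, 2.305, 0.004]
wrist_force: [0.2, -0.1, 6.7]
grip_width: 0.347
finger_force: 39.6
```

>>> {"api": "carry_out", "payload": {"offset": [[0, 0, 1.0], [0, 0, 3.5], [0, 0, 4.0], [0, 0, 4.0], [2.8, -1.7, 0.5], [2.8, -1.7, 0], [2.8, -1.7, 0], [2.8, -1.7, 0], [2.8, -1.7, 0], [2.4, -1.85, 0], [0, 0, 0], [0, 0, 0]], "rotation": [[0, 0, 0], [0, 0, 0], [0, 0, 0], [0, 0, 0], [0, 0, 0], [0, 0, 0], [0, 0, 0], [0, 0, 0], [0, 0, 0], [0, 0, 0], [0, 0, 0], [0, 0, 0]], "jaw": [25, 25, 25, 25, 25, 25, 25, 25, 25, 25, 25, 25]}}

```text
time: 28.47
position: [0.5977, -0.0829, 0.1734]
eef_rot: [-2.132, -2.304, 0.002]
wrist_force: [0.1, 0.4, -0.5]
grip_width: 0.351
finger_force: 39.9
```

```bash
python3 - <<'E'
from h import *
grab('wrist','w13')
s=sense();p=s['position'];print(p,s['wrist_force'])
def held(fn,lo,hi):
    hsv=cv2.cvtColor(cv2.imread('pics/'+fn+'.png'),cv2.COLOR_BGR2HSV); m=cv2.inRange(hsv,lo,hi); m[:210]=0; m[310:]=0; m[:,:270]=0; m[:,370:]=0
    m=cv2.morphologyEx(m,cv2.MORPH_OPEN,np.ones((3,3)))
    c=max(cv2.findContours(m,0,1)[0],key=cv2.contourArea); print(fn,cv2.boundingRect(c),cv2.contourArea(c))
held('w11',(105,90,25),(130,255,255)); held('w13',(60,80,20),(95,255,255))
print(proj('w13',[[p[0],p[1]+.016,p[2]+.0253],[p[0],p[1]-.016,p[2]+.0253],[p[0]-.016,p[1],p[2]+.0253],[p[0]+.016,p[1],p[2]+.0253],[p[0],p[1]+.016,p[2]-.0467]]).round(1))
for x in gold('w13',z=.043,amin=400): print(x)
for f in('w11','w13'):
  g=cv2.cvtColor(cv2.imread('pics/'+f+'.png'),cv2.COLOR_BGR2GRAY); print(g[185:230,310:326].mean(1).round().astype(int).tolist())
E
```

```text
[ 0.59726112 -0.08214744  0.17417056] [0.1878511  1.34311883 0.10824373]
w11 (285, 225, 65, 45) 2065.0
w13 (287, 224, 63, 38) 1660.5
[[322.  231.8]
 [316.4 296.2]
 [283.6 262.4]
 [354.6 267.6]
 [320.7 192. ]]
(array([318.2, 315.1]), array([28.6, 57.6]), array([ 0.6081, -0.226 ,  0.043 ]))
(array([514.8, 265.9]), array([35.8, 79.3]), array([ 0.8075, -0.1503,  0.043 ]))
(array([318.5, 186. ]), array([65. , 65.9]), array([ 0.5971, -0.0812,  0.043 ]))
(array([320. ,  99.6]), array([70.8, 75.2]), array([ 0.5921, -0.0018,  0.043 ]))
[128, 115, 106, 108, 116, 128, 135, 148, 161, 169, 175, 179, 186, 196, 204, 189, 144, 131, 132, 131, 134, 134, 133, 137, 137, 136, 140, 140, 139, 143, 155, 156, 145, 145, 146, 146, 147, 147, 144, 123, 57, 44, 44, 44, 44]
[174, 203, 220, 224, 223, 224, 224, 224, 222, 220, 214, 203, 183, 169, 164, 147, 129, 125, 126, 126, 125, 128, 129, 128, 127, 133, 144, 146, 136, 135, 136, 136, 136, 137, 137, 137, 138, 137, 122, 74, 59, 60, 59, 60, 61]
```

>>> {"api": "carry_out", "payload": {"offset": [[0.1, 0.1, -3], [0, 0, -2.6], [0, 0, 0], [0, 0, -0.6], [0, 0, -0.6], [0, 0, -0.6], [0, 0, 0]], "rotation": [[0, 0, 0], [0, 0, 0], [0, 0, 0], [0, 0, 0], [0, 0, 0], [0, 0, 0], [0, 0, 0]], "jaw": [25, 25, 25, 25, 25, 25, 25]}}

```text
time: 29.1
position: [0.5984, -0.081, 0.1006]
eef_rot: [2.132, 2.307, 0.0]
wrist_force: [0.1, -0.7, -1.3]
grip_width: 0.348
finger_force: 39.9
```

>>> {"api": "carry_out", "payload": {"offset": [[0, 0, -0.6], [0, 0, -0.6], [0, 0, -0.5], [0, 0, -0.3], [0, 0, 0], [0, 0, 0]], "rotation": [[0, 0, 0], [0, 0, 0], [0, 0, 0], [0, 0, 0], [0, 0, 0], [0, 0, 0]], "jaw": [25, 25, 25, 25, 25, 25]}}

```text
time: 29.6
position: [0.5987, -0.0814, 0.0827]
eef_rot: [2.131, 2.306, 0.001]
wrist_force: [-3.4, 0.5, 9.2]
grip_width: 0.347
finger_force: 40.8
```

>>> {"api": "carry_out", "payload": {"offset": [[0, 0, 0.2], [0, 0, 0], [0, 0, 0], [0, 0, 0], [0, 0, 3], [0, 0, 4], [0, 0, 2.5], [-3, 0.4, 0], [-3, 1.5, 0], [-3, 1.5, 0], [-3, 2, 0]], "rotation": [[0, 0, 0], [0, 0, 0], [0, 0, 0], [0, 0, 0], [0, 0, 0], [0, 0, 0], [0, 0, 0], [0, 0, 0], [0, 0, 0], [0, 0, 0], [0, 0, 0]], "jaw": [25, 100, 100, 100, 100, 100, 100, 100, 100, 100, 100]}}

```text
time: 30.52
position: [0.4772, -0.0273, 0.1767]
eef_rot: [-2.133, -2.306, 0.001]
wrist_force: [0.2, 0.9, -0.4]
grip_width: 1.001
finger_force: 0.0
```

>>> {"api": "carry_out", "payload": {"offset": [[0, 3.6, 0], [0, 3.6, 0], [0, 3.6, 0], [0, 3.6, 0], [0, 3.6, 0], [0, 3.6, 0], [0, 3.6, 0], [0, 3.6, 0], [0, 0, 0], [0, 0, 0]], "rotation": [[0, 0, 0], [0, 0, 0], [0, 0, 0], [0, 0, 0], [0, 0, 0], [0, 0, 0], [0, 0, 0], [0, 0, 0], [0, 0, 0], [0, 0, 0]], "jaw": [100, 100, 100, 100, 100, 100, 100, 100, 100, 100]}}

```text
time: 31.35
position: [0.4779, 0.2624, 0.1765]
eef_rot: [-2.128, -2.311, 0.002]
wrist_force: [0.0, -0.8, -0.2]
grip_width: 0.996
finger_force: 0.0
```

```bash
python3 - <<'E'
from h import *
grab('wrist','w14')
s=sense();p=s['position'];print(p,s['wrist_force'],s['eef_rot'])
cap('w14','red')
E
```

```text
[0.47818111 0.2611773  0.17669818] [ 0.31904747  0.58876492 -0.29810771] [-2.13014157e+00 -2.30905712e+00  2.22064548e-03]
red [318.  191.7] [33.8 36.1] [0.4768 0.2647 0.072 ]
```

>>> {"api": "carry_out", "payload": {"offset": [[-0.1, 0.3, -3.0], [0, 0, -4.0], [0, 0, -4.0], [0, 0, -2.2], [0, 0, 0], [0, 0, 0], [0, 0, 0], [0, 0, 0], [0, 0, 0], [0, 0, 0], [0, 0, 0]], "rotation": [[0, 0, 0], [0, 0, 0], [0, 0, 0], [0, 0, 0], [0, 0, 0], [0, 0, 0], [0, 0, 0], [0, 0, 0], [0, 0, 0], [0, 0, 0], [0, 0, 0]], "jaw": [100, 100, 100, 100, 100, 25, 25, 25, 25, 25, 25]}}

```text
time: 32.32
position: [0.4787, 0.2643, 0.048]
eef_rot: [2.131, 2.306, 0.006]
wrist_force: [-0.9, 0.3, 6.6]
grip_width: 0.346
finger_force: 39.4
```

>>> {"api": "carry_out", "payload": {"offset": [[0, 0, 1.0], [0, 0, 3.5], [0, 0, 4.0], [0, -1, 4.0], [0, -3.6, 0.5], [0, -3.6, 0], [0, -3.6, 0], [0, -3.6, 0], [0, -3.6, 0], [0, -3.6, 0], [0, 0, 0], [0, 0, 0]], "rotation": [[0, 0, 0], [0, 0, 0], [0, 0, 0], [0, 0, 0], [0, 0, 0], [0, 0, 0], [0, 0, 0], [0, 0, 0], [0, 0, 0], [0, 0, 0], [0, 0, 0], [0, 0, 0]], "jaw": [25, 25, 25, 25, 25, 25, 25, 25, 25, 25, 25, 25]}}

```text
time: 33.32
position: [0.4775, 0.0363, 0.1762]
eef_rot: [2.136, 2.303, 0.001]
wrist_force: [-0.3, 0.6, -1.2]
grip_width: 0.346
finger_force: 39.6
```

>>> {"api": "carry_out", "payload": {"offset": [[2.5, -1, 0], [3, -1, 0], [3, -1, 0], [3, -1, 0], [0, 0, 0], [0, 0, 0]], "rotation": [[0, 0, 0], [0, 0, 0], [0, 0, 0], [0, 0, 0], [0, 0, 0], [0, 0, 0]], "jaw": [25, 25, 25, 25, 25, 25]}}

```text
time: 33.82
position: [0.5932, -0.0011, 0.1737]
eef_rot: [-2.129, -2.306, 0.003]
wrist_force: [0.7, 0.0, -1.6]
grip_width: 0.345
finger_force: 39.8
```

```bash
python3 - <<'E'
from h import *
grab('wrist','w15')
s=sense();p=s['position'];print(p,s['wrist_force'],s['grip_width'])
for x in gold('w15',z=.043,amin=400): print(x)
for n in('w15',): 
  hsv=cv2.cvtColor(cv2.imread('pics/%s.png'%n),cv2.COLOR_BGR2HSV); m=cv2.inRange(hsv,(0,120,25),(8,255,255)); print(max([tuple(x) for x in cv2.connectedComponentsWithStats(m)[2][1:]],key=lambda x:x[4]))
E
```

```text
[ 0.59254566 -0.00081881  0.1746654 ] [ 0.49043502 -0.27282641 -1.09054009] 0.342594003796654
(array([317.6, 317.6]), array([22.8, 56.3]), array([ 0.6033, -0.1476,  0.043 ]))
(array([318.2, 188.3]), array([64.3, 65.7]), array([ 0.5922, -0.0017,  0.043 ]))
(np.int32(286), np.int32(222), np.int32(65), np.int32(48), np.int32(2268))
```

>>> {"api": "carry_out", "payload": {"offset": [[0.05, -0.05, -3], [0, 0, -2.6], [0, 0, 0], [0, 0, -0.6], [0, 0, -0.6], [0, 0, -0.6], [0, 0, 0]], "rotation": [[0, 0, 0], [0, 0, 0], [0, 0, 0], [0, 0, 0], [0, 0, 0], [0, 0, 0], [0, 0, 0]], "jaw": [25, 25, 25, 25, 25, 25, 25]}}

```text
time: 34.45
position: [0.5929, -0.0024, 0.1016]
eef_rot: [2.131, 2.307, 0.001]
wrist_force: [-0.2, 0.4, -0.0]
grip_width: 0.35
finger_force: 39.8
```

>>> {"api": "carry_out", "payload": {"offset": [[0, 0, -0.6], [0, 0, -0.6], [0, 0, -0.5], [0, 0, -0.2], [0, 0, 0], [0, 0, 0]], "rotation": [[0, 0, 0], [0, 0, 0], [0, 0, 0], [0, 0, 0], [0, 0, 0], [0, 0, 0]], "jaw": [25, 25, 25, 25, 25, 25]}}

```text
time: 34.95
position: [0.5932, -0.0028, 0.0839]
eef_rot: [2.131, 2.306, 0.001]
wrist_force: [-2.6, -0.3, 6.9]
grip_width: 0.344
finger_force: 40.6
```

Seated (expected 0.084). Release, rise and verify all three.

>>> {"api": "carry_out", "payload": {"offset": [[0, 0, 0.2], [0, 0, 0], [0, 0, 0], [0, 0, 0], [0, 0, 3], [0, 0, 4], [0, 0, 3], [-3.5, 0, 0], [-3.5, 0, 0], [-3.5, 0, 0], [0, 0, 0], [0, 0, 0]], "rotation": [[0, 0, 0], [0, 0, 0], [0, 0, 0], [0, 0, 0], [0, 0, 0], [0, 0, 0], [0, 0, 0], [0, 0, 0], [0, 0, 0], [0, 0, 0], [0, 0, 0], [0, 0, 0]], "jaw": [25, 100, 100, 100, 100, 100, 100, 100, 100, 100, 100, 100]}}

```text
time: 35.95
position: [0.4869, -0.0026, 0.1845]
eef_rot: [2.132, 2.307, 0.001]
wrist_force: [-0.1, -0.0, -0.1]
grip_width: 1.001
finger_force: 0.0
```

```bash
python3 - <<'E'
from h import *
s=sense();print(s['position'],s['wrist_force'],s['time'])
pos={'red':(.5925,-.0017),'green':(.5985,-.0815),'blue':(.6107,-.2411)}
rng={'blue':((108,120,50),(130,255,255)),'green':((65,90,40),(90,255,255)),'red':((0,140,60),(8,255,255))}
for n in('side','top','wrist'):
  grab(n,n+'F'); hsv=cv2.cvtColor(cv2.imread('pics/%sF.png'%n),cv2.COLOR_BGR2HSV)
  for k,(x,y) in pos.items():
    e=proj(n+'F',[[x,y,.108],[x,y,.100]]); m=cv2.inRange(hsv,*rng[k])
    _,_,S,C=cv2.connectedComponentsWithStats(m); ok=[i for i in range(1,len(S)) if S[i][4]>10]
    if not ok: print(n,k,e.tolist()); continue
    i=min(ok,key=lambda i:np.linalg.norm(C[i]-e[0])); print(n,k,'exp',e.round(1).tolist(),'obs',C[i].round(1),S[i])
E
```

```text
[ 0.48687335 -0.00264285  0.18445639] [-0.06755154 -0.02971234 -0.1126019 ] 35.95
side red exp [[323.6, 198.2], [323.6, 200.2]] obs [323.1 199.8] [318 196  11   9  72]
side green exp [[322.4, 182.9], [322.4, 184.9]] obs [321.8 184.6] [318 181   8   8  52]
side blue exp [[320.2, 156.3], [320.2, 158.2]] obs [319.6 158.7] [317 156   6   7  34]
top red exp [[318.3, 206.9], [318.3, 207.0]] obs [318.1 206.5] [314 203   9   8  58]
top green exp [[340.5, 205.9], [340.4, 206.0]] obs [340.  205.5] [337 203   7   6  38]
top blue exp [[384.8, 203.8], [384.4, 203.9]] obs [383.2 203.4] [380 201   8   6  40]
wrist red exp [[448.9, 211.7], [444.7, 208.7]] obs [443.7 211.2] [ 421  191   45   41 1347]
wrist green [[437.80058465930006, 299.3700614232762], [434.2195900524655, 294.02453608663234]]
wrist blue [[420.4516757497227, 437.7338725961498], [417.80675118047265, 429.57893130980574]]
```

>>> {"api": "carry_out", "payload": {"offset": [[0, -4, 0], [0, -4, 0], [0, -4, 0], [0, -4, 0], [0, -4, 0], [0, -4, 0], [0, 0, 0], [0, 0, 0]], "rotation": [[0, 0, 0], [0, 0, 0], [0, 0, 0], [0, 0, 0], [0, 0, 0], [0, 0, 0], [0, 0, 0], [0, 0, 0]], "jaw": [100, 100, 100, 100, 100, 100, 100, 100]}}

```text
time: 36.77
position: [0.4882, -0.245, 0.1833]
eef_rot: [-2.135, -2.302, 0.001]
wrist_force: [-0.3, -0.3, 0.0]
grip_width: 1.002
finger_force: 0.0
```

```bash
python3 - <<'E'
from h import *
s=sense();print(s['position'],s['time']); grab('wrist','wG')
hsv=cv2.cvtColor(cv2.imread('pics/wG.png'),cv2.COLOR_BGR2HSV)
R=lambda n,x,y:print(n,proj(n,[[x,y,.108],[x,y,.1]]).round(1).tolist())
R('wG',.6107,-.2411); R('wristF',.5925,-.0017)
_,_,S,C=cv2.connectedComponentsWithStats(cv2.inRange(hsv,(108,120,50),(130,255,255)))
for a,b in zip(S,C):
    if 300<a[4]<4000: print(a,b.round(1))
for n,r in(('wristF',((0,140,60),(8,255,255))),('wG',((108,120,50),(130,255,255)))):
    m=cv2.inRange(cv2.cvtColor(cv2.imread('pics/%s.png'%n),cv2.COLOR_BGR2HSV),*r); m[:150]=0;m[270:]=0;m[:,:400]=0;m[:,500:]=0
    e=cv2.fitEllipse(cv2.convexHull(max(cv2.findContours(m,0,1)[0],key=cv2.contourArea))); print(n,e)
E
```

```text
[ 0.48824917 -0.24502183  0.18328006] 36.7667
wG [[474.0, 210.1], [468.9, 207.2]]
wristF [[448.9, 211.7], [444.7, 208.7]]
[ 446  190   46   36 1311] [468.8 206.6]
wristF ((443.3205871582031, 210.9827880859375), (39.13111114501953, 44.97554397583008), 108.38047790527344)
wG ((468.5570068359375, 205.59518432617188), (37.64213562011719, 47.02075958251953), 100.59522247314453)
```

```bash
python3 -c "
from cell import ticket; print(ticket.finish_job())"
```

```text
the job is handed in; nothing more can be done
None
```

I handed the job in at about 37 s of the 200 s. All four bushings are pressed home, and the vials stand in three of them: red in bore A, green in B and blue in D (bores lettered from the robot's left). The scoop and timer were never touched. The blue vial leans slightly, about 3 mm at the cap, which should be within the limit; the judge's result was not shown.

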